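Unmould chocolate bars into stacking trays

ROBOT

A 7-joint arm with a two-finger parallel gripper is mounted at the origin on the work surface. World frame = base frame: x ahead of the robot, y to its left, z up, the work surface at z = 0. Lengths are in m, angles in degrees, forces in N, time in s.
With the tool pointing down it reaches from about 0.425 to 0.875 m from the base axis. Payload 4.7 kg.
Tool frame: the origin (TCP) lies at the very end of the fingers, on their centre line; the grasp point (between the pads) lies 19 mm behind it (env.grasp_offset is the distance from the TCP to the grasp point, in m); z points along the fingers, y is the line along which they close (so a half turn about z gives the same grasp; the last joint's range is limited). The gripper opens to 87 mm and grips with 3 to 60 N. Pads are 19 mm wide; open, the fingers measure 117 mm over their backs; the gripper's body (75 mm by 190 mm) begins 51 mm behind the grasp point.
Start: joints at [66.297, 18.392, -4.016, 83.108, 1.295, 78.541, -3.26], TCP at [0.27, -0.591, 0.223] pointing down, gripper open.
Joint ranges: [-163.93, 163.93], [-17.29, 119.83], [-79.2, 71.16], [3.27, 140.29], [-89.18, 269.18], [5.43, 117.66], [-154.24, 154.24]. Speed limits (degrees/s): [147.25, 147.25, 180, 180, 180, 180, 180].

INTERFACE

Orientations are given as [roll, pitch, yaw] about the fixed x, y, z axes, in that order (R = Rz(yaw) Ry(pitch) Rx(roll)).
In Python, from cell import env gives the robot as it stands. The module is installed in compiled form; this text tells all that it offers.
- The arm moves only by the tool drive_tool, never from a script. Its argument "moves" is one flat list of numbers, 5 for each row, row after row: the shift along the tool's x, y, z in units of 40 mm (1.0 is 40 mm), then the turn about the tool's z in units of 10 degrees (1.0 is 10 degrees), then the finger opening in mm, from 0 to 87. A call has 1 to 5 rows; each row is the pose to reach, as a shift and turn from the pose commanded when the call began, along the tool's axes at that moment; what a row does not reach only later rows make up. A row lasts 1/8 s, in which the tool goes at most 62.5 mm and 10.7 degrees, less where a joint would pass 70% of its speed; a pose out of reach is approached as far as the arm can. A call with a gripper value outside its range is refused whole. The fingers move at their own pace and stop on an object; "squeeze" is the grip in N (left out, the last holds). Time passes only in rows, so rows that repeat a pose let the fingers close. It gives the time, the measured TCP pose, the force, the opening and the grip force at its end, in the units of the state.
- env.get_obs(): the state, without advancing time (a new reading comes with each control period).
- env.read_camera(name): name is "side" or "top" or "wrist"; returns (picture, depth): 384x512x3 uint8, red, green, blue; 384x512 float32, m along the optical axis (not along the pixel's ray), 0 where there is no reading.
- env.camera_model(name): a dict with "K" (3x3 intrinsics, pixels), "rvec" (rotation vector, rad) and "tvec" (3), from world to camera coordinates, as OpenCV has them; the wrist camera has in their place "tool_from_camera" (4x4, takes a point from camera to tool coordinates, whose origin is the TCP and whose axes are the flange's). Camera axes: x right, y down, z forward; pixel columns grow to the right and rows downward; lengths in m; the calibration is good to about 2 mm. A picture is of the moment at which its call begins: read the wrist's pose just before it. camera_model takes no time and is no camera call.
- env.sign_off(): hands the job in; it is judged then, once.
The state is a dict: "time_s": time; "qpos": joint angles; "joint_velocities": joint speeds; "effort": joint torques, N m; "tool_pos": TCP position; "tool_rot": TCP orientation; "force": force on the tool from outside, world axes, zero at the start; "wrist_torque": the same for the moment, N m; "grip_width": finger opening in m; "grasp_force": force on a finger pad.
Only numpy, scipy, OpenCV 4.12 (cv2) and the standard library are available. Lean on these libraries where they do the work, as an engineer would, in place of code of your own. Each camera call takes 0.05 s, during which the arm holds its last target. There are 200 camera calls.

TASK

Lift all the set chocolate bars out of the mould by their wooden paddles and stand each one upright, flat on the floor of a tray pocket of its own: first fill the four pockets of the base tray, then set the empty handled tray on top of the base with its four corner lugs fully home in the sockets, and then put the bars that are left into that tray's pockets. Do not push the spice jar, the salt shaker or the citrus press out of their places.

Things in the scene. Friction and masses are not known exactly. Their poses are not given: they have to be found in the camera images.
- mould: open cast-aluminium mould fixed to the counter, 182 x 180 x 22 mm, with 3 x 3 cavities, each 50 (x) x 44 (y) mm and 16 deep, centres 58 mm apart along x, 56 mm along y; origin at the centre of its underside, z up; the middle cavity and the one at +x, +y are always empty
- base: white plastic base tray fixed to the counter, 192 (x) x 178 (y) mm, four pockets (56 x 50 mm, walls 8 high, floor 8 mm above the counter) at x = +-44, y = +-40 mm, and at each corner (x = +-84, y = +-77 mm) a post 24 x 24 mm, 68 tall, in its top a square socket 16 x 16 mm, 14 deep; origin at the centre of its underside, z up
- tray_grip (a point): on the axis of the upright handle in the middle of the loose white tray (0.3 to 0.45 kg), 20 mm below the handle's top; the handle is a plate 36 (x) x 12 (y) mm, gripped across y. 62 mm above the lug tips, 44 mm above the pocket floor. With the lugs home in the sockets this point is 118 mm straight above the base's origin; a half turn makes no difference
- tray_lug (a point): tip of the tray's lug at -x, -y (lugs at x = +-84, y = +-77 mm): round, 12 mm thick, 12 mm long, tapered tip; the tray stands on its lugs. Above them is a plate 192 (x) x 178 (y) x 6 mm with four pockets like the base's (56 x 50 mm, walls 8 mm high, at x = +-44, y = +-40 mm); it comes to rest on the post tops; axes as the tray's
- base_p0 (a point): the pocket of the base tray at - x, - y: the point where the centre of a bar standing in it comes, 25 mm above the pocket floor; axes as the base's
- tray_p0 (a point): the pocket of the handled tray at - x, - y: the point where the centre of a bar standing in it comes, 25 mm above the pocket floor; axes as the tray's
- base_p1 (a point): the pocket of the base tray at - x, + y: the point where the centre of a bar standing in it comes, 25 mm above the pocket floor; axes as the base's
- tray_p1 (a point): the pocket of the handled tray at - x, + y: the point where the centre of a bar standing in it comes, 25 mm above the pocket floor; axes as the tray's
- base_p2 (a point): the pocket of the base tray at + x, - y: the point where the centre of a bar standing in it comes, 25 mm above the pocket floor; axes as the base's
- tray_p2 (a point): the pocket of the handled tray at + x, - y: the point where the centre of a bar standing in it comes, 25 mm above the pocket floor; axes as the tray's
- base_p3 (a point): the pocket of the base tray at + x, + y: the point where the centre of a bar standing in it comes, 25 mm above the pocket floor; axes as the base's
- tray_p3 (a point): the pocket of the handled tray at + x, + y: the point where the centre of a bar standing in it comes, 25 mm above the pocket floor; axes as the tray's
- bar0_c (a point): centre of a hard chocolate bar, 40 to 65 g (5 to 7 of seven are there): brown block 46 (x) x 40 (y) x 18 mm, a wooden paddle standing up from its middle, 24 (x) x 10 (y) mm, 32 mm tall, gripped across y. Whole height 50 mm, this point 25 mm above the underside, z up. In the mould the underside is 6 mm above the counter; paddles stand 46 mm clear of each other across y, 34 mm along x
- bar1_c (a point): centre of a hard chocolate bar, 40 to 65 g (5 to 7 of seven are there): brown block 46 (x) x 40 (y) x 18 mm, a wooden paddle standing up from its middle, 24 (x) x 10 (y) mm, 32 mm tall, gripped across y. Whole height 50 mm, this point 25 mm above the underside, z up. In the mould the underside is 6 mm above the counter; paddles stand 46 mm clear of each other across y, 34 mm along x
- bar2_c (a point): centre of a hard chocolate bar, 40 to 65 g (5 to 7 of seven are there): brown block 46 (x) x 40 (y) x 18 mm, a wooden paddle standing up from its middle, 24 (x) x 10 (y) mm, 32 mm tall, gripped across y. Whole height 50 mm, this point 25 mm above the underside, z up. In the mould the underside is 6 mm above the counter; paddles stand 46 mm clear of each other across y, 34 mm along x
- bar3_c (a point): centre of a hard chocolate bar, 40 to 65 g (5 to 7 of seven are there): brown block 46 (x) x 40 (y) x 18 mm, a wooden paddle standing up from its middle, 24 (x) x 10 (y) mm, 32 mm tall, gripped across y. Whole height 50 mm, this point 25 mm above the underside, z up. In the mould the underside is 6 mm above the counter; paddles stand 46 mm clear of each other across y, 34 mm along x
- bar4_c (a point): centre of a hard chocolate bar, 40 to 65 g (5 to 7 of seven are there): brown block 46 (x) x 40 (y) x 18 mm, a wooden paddle standing up from its middle, 24 (x) x 10 (y) mm, 32 mm tall, gripped across y. Whole height 50 mm, this point 25 mm above the underside, z up. In the mould the underside is 6 mm above the counter; paddles stand 46 mm clear of each other across y, 34 mm along x
- bar5_c (a point): centre of a hard chocolate bar, 40 to 65 g (5 to 7 of seven are there): brown block 46 (x) x 40 (y) x 18 mm, a wooden paddle standing up from its middle, 24 (x) x 10 (y) mm, 32 mm tall, gripped across y. Whole height 50 mm, this point 25 mm above the underside, z up. In the mould the underside is 6 mm above the counter; paddles stand 46 mm clear of each other across y, 34 mm along x
- bar6_c (a point): centre of a hard chocolate bar, 40 to 65 g (5 to 7 of seven are there): brown block 46 (x) x 40 (y) x 18 mm, a wooden paddle standing up from its middle, 24 (x) x 10 (y) mm, 32 mm tall, gripped across y. Whole height 50 mm, this point 25 mm above the underside, z up. In the mould the underside is 6 mm above the counter; paddles stand 46 mm clear of each other across y, 34 mm along x
- spice_jar: bystander, not to be disturbed: small empty glass spice jar with a steel cap, 44 across, 74 tall mm; origin at the centre of its underside
- shaker: bystander, not to be disturbed: stainless salt shaker, 42 across, 74 tall mm; origin at the centre of its underside
- press: bystander, not to be disturbed: yellow plastic citrus press, 84 across, 52 tall mm; origin at the centre of its underside
There are look-alikes about, which are no part of the job. What is shaped like the part that bears bar4_c but orange is not meant. Leave any red look-alike of the part that bears bar3_c alone.

How it is judged (in metres and radians):
On the way, in this order (a step that is already met when the one before it is completed fails the run):
1. a bar stands in each of the four pockets of the base tray (((distance between bar0_c and base_p0 below 0.01 m and angle between bar0_c's own z axis and vertical below 0.12 rad) or (distance between bar1_c and base_p0 below 0.01 m and angle between bar1_c's own z axis and vertical below 0.12 rad) or (distance between bar2_c and base_p0 below 0.01 m and angle between bar2_c's own z axis and vertical below 0.12 rad) or (distance between bar3_c and base_p0 below 0.01 m and angle between bar3_c's own z axis and vertical below 0.12 rad) or (distance between bar4_c and base_p0 below 0.01 m and angle between bar4_c's own z axis and vertical below 0.12 rad) or (distance between bar5_c and base_p0 below 0.01 m and angle between bar5_c's own z axis and vertical below 0.12 rad) or (distance between bar6_c and base_p0 below 0.01 m and angle between bar6_c's own z axis and vertical below 0.12 rad)) and ((distance between bar0_c and base_p1 below 0.01 m and angle between bar0_c's own z axis and vertical below 0.12 rad) or (distance between bar1_c and base_p1 below 0.01 m and angle between bar1_c's own z axis and vertical below 0.12 rad) or (distance between bar2_c and base_p1 below 0.01 m and angle between bar2_c's own z axis and vertical below 0.12 rad) or (distance between bar3_c and base_p1 below 0.01 m and angle between bar3_c's own z axis and vertical below 0.12 rad) or (distance between bar4_c and base_p1 below 0.01 m and angle between bar4_c's own z axis and vertical below 0.12 rad) or (distance between bar5_c and base_p1 below 0.01 m and angle between bar5_c's own z axis and vertical below 0.12 rad) or (distance between bar6_c and base_p1 below 0.01 m and angle between bar6_c's own z axis and vertical below 0.12 rad)) and ((distance between bar0_c and base_p2 below 0.01 m and angle between bar0_c's own z axis and vertical below 0.12 rad) or (distance between bar1_c and base_p2 below 0.01 m and angle between bar1_c's own z axis and vertical below 0.12 rad) or (distance between bar2_c and base_p2 below 0.01 m and angle between bar2_c's own z axis and vertical below 0.12 rad) or (distance between bar3_c and base_p2 below 0.01 m and angle between bar3_c's own z axis and vertical below 0.12 rad) or (distance between bar4_c and base_p2 below 0.01 m and angle between bar4_c's own z axis and vertical below 0.12 rad) or (distance between bar5_c and base_p2 below 0.01 m and angle between bar5_c's own z axis and vertical below 0.12 rad) or (distance between bar6_c and base_p2 below 0.01 m and angle between bar6_c's own z axis and vertical below 0.12 rad)) and ((distance between bar0_c and base_p3 below 0.01 m and angle between bar0_c's own z axis and vertical below 0.12 rad) or (distance between bar1_c and base_p3 below 0.01 m and angle between bar1_c's own z axis and vertical below 0.12 rad) or (distance between bar2_c and base_p3 below 0.01 m and angle between bar2_c's own z axis and vertical below 0.12 rad) or (distance between bar3_c and base_p3 below 0.01 m and angle between bar3_c's own z axis and vertical below 0.12 rad) or (distance between bar4_c and base_p3 below 0.01 m and angle between bar4_c's own z axis and vertical below 0.12 rad) or (distance between bar5_c and base_p3 below 0.01 m and angle between bar5_c's own z axis and vertical below 0.12 rad) or (distance between bar6_c and base_p3 below 0.01 m and angle between bar6_c's own z axis and vertical below 0.12 rad))), for 0.2 s.
2. the handled tray, empty, sits on the base with its lugs home in the sockets (all of step 1 and horizontal distance between tray_grip and base below 0.005 m and z of tray_grip in the frame of base between 0.1145 and 0.1205 m and angle between the x axis of tray_grip and the x axis of base, either way round below 0.06 rad and angle between tray_grip's own z axis and vertical below 0.03 rad and (z of bar0_c in the frame of tray_grip below -0.045 m or horizontal distance between bar0_c and tray_grip above 0.11 m) and (z of bar1_c in the frame of tray_grip below -0.045 m or horizontal distance between bar1_c and tray_grip above 0.11 m) and (z of bar2_c in the frame of tray_grip below -0.045 m or horizontal distance between bar2_c and tray_grip above 0.11 m) and (z of bar3_c in the frame of tray_grip below -0.045 m or horizontal distance between bar3_c and tray_grip above 0.11 m) and (z of bar4_c in the frame of tray_grip below -0.045 m or horizontal distance between bar4_c and tray_grip above 0.11 m) and (z of bar5_c in the frame of tray_grip below -0.045 m or horizontal distance between bar5_c and tray_grip above 0.11 m) and (z of bar6_c in the frame of tray_grip below -0.045 m or horizontal distance between bar6_c and tray_grip above 0.11 m)), for 0.2 s.
At the end, for the whole second after the job is handed in: Every pocket of the base tray holds a bar, the handled tray sits home on the base (handle within 5 mm of the base's centre line, at seated height within 3 mm, level within 0.03 rad), and every bar stands in a pocket (centre within 10 mm of its seated place, upright within 0.12 rad) (all of step 1 and horizontal distance between tray_grip and base below 0.005 m and z of tray_grip in the frame of base between 0.1145 and 0.1205 m and angle between the x axis of tray_grip and the x axis of base, either way round below 0.06 rad and angle between tray_grip's own z axis and vertical below 0.03 rad and ((distance between bar0_c and base_p0 below 0.01 m and angle between bar0_c's own z axis and vertical below 0.12 rad) or (distance between bar0_c and base_p1 below 0.01 m and angle between bar0_c's own z axis and vertical below 0.12 rad) or (distance between bar0_c and base_p2 below 0.01 m and angle between bar0_c's own z axis and vertical below 0.12 rad) or (distance between bar0_c and base_p3 below 0.01 m and angle between bar0_c's own z axis and vertical below 0.12 rad) or (distance between bar0_c and tray_p0 below 0.01 m and angle between bar0_c's own z axis and vertical below 0.12 rad) or (distance between bar0_c and tray_p1 below 0.01 m and angle between bar0_c's own z axis and vertical below 0.12 rad) or (distance between bar0_c and tray_p2 below 0.01 m and angle between bar0_c's own z axis and vertical below 0.12 rad) or (distance between bar0_c and tray_p3 below 0.01 m and angle between bar0_c's own z axis and vertical below 0.12 rad)) and ((distance between bar1_c and base_p0 below 0.01 m and angle between bar1_c's own z axis and vertical below 0.12 rad) or (distance between bar1_c and base_p1 below 0.01 m and angle between bar1_c's own z axis and vertical below 0.12 rad) or (distance between bar1_c and base_p2 below 0.01 m and angle between bar1_c's own z axis and vertical below 0.12 rad) or (distance between bar1_c and base_p3 below 0.01 m and angle between bar1_c's own z axis and vertical below 0.12 rad) or (distance between bar1_c and tray_p0 below 0.01 m and angle between bar1_c's own z axis and vertical below 0.12 rad) or (distance between bar1_c and tray_p1 below 0.01 m and angle between bar1_c's own z axis and vertical below 0.12 rad) or (distance between bar1_c and tray_p2 below 0.01 m and angle between bar1_c's own z axis and vertical below 0.12 rad) or (distance between bar1_c and tray_p3 below 0.01 m and angle between bar1_c's own z axis and vertical below 0.12 rad)) and ((distance between bar2_c and base_p0 below 0.01 m and angle between bar2_c's own z axis and vertical below 0.12 rad) or (distance between bar2_c and base_p1 below 0.01 m and angle between bar2_c's own z axis and vertical below 0.12 rad) or (distance between bar2_c and base_p2 below 0.01 m and angle between bar2_c's own z axis and vertical below 0.12 rad) or (distance between bar2_c and base_p3 below 0.01 m and angle between bar2_c's own z axis and vertical below 0.12 rad) or (distance between bar2_c and tray_p0 below 0.01 m and angle between bar2_c's own z axis and vertical below 0.12 rad) or (distance between bar2_c and tray_p1 below 0.01 m and angle between bar2_c's own z axis and vertical below 0.12 rad) or (distance between bar2_c and tray_p2 below 0.01 m and angle between bar2_c's own z axis and vertical below 0.12 rad) or (distance between bar2_c and tray_p3 below 0.01 m and angle between bar2_c's own z axis and vertical below 0.12 rad)) and ((distance between bar3_c and base_p0 below 0.01 m and angle between bar3_c's own z axis and vertical below 0.12 rad) or (distance between bar3_c and base_p1 below 0.01 m and angle between bar3_c's own z axis and vertical below 0.12 rad) or (distance between bar3_c and base_p2 below 0.01 m and angle between bar3_c's own z axis and vertical below 0.12 rad) or (distance between bar3_c and base_p3 below 0.01 m and angle between bar3_c's own z axis and vertical below 0.12 rad) or (distance between bar3_c and tray_p0 below 0.01 m and angle between bar3_c's own z axis and vertical below 0.12 rad) or (distance between bar3_c and tray_p1 below 0.01 m and angle between bar3_c's own z axis and vertical below 0.12 rad) or (distance between bar3_c and tray_p2 below 0.01 m and angle between bar3_c's own z axis and vertical below 0.12 rad) or (distance between bar3_c and tray_p3 below 0.01 m and angle between bar3_c's own z axis and vertical below 0.12 rad)) and ((distance between bar4_c and base_p0 below 0.01 m and angle between bar4_c's own z axis and vertical below 0.12 rad) or (distance between bar4_c and base_p1 below 0.01 m and angle between bar4_c's own z axis and vertical below 0.12 rad) or (distance between bar4_c and base_p2 below 0.01 m and angle between bar4_c's own z axis and vertical below 0.12 rad) or (distance between bar4_c and base_p3 below 0.01 m and angle between bar4_c's own z axis and vertical below 0.12 rad) or (distance between bar4_c and tray_p0 below 0.01 m and angle between bar4_c's own z axis and vertical below 0.12 rad) or (distance between bar4_c and tray_p1 below 0.01 m and angle between bar4_c's own z axis and vertical below 0.12 rad) or (distance between bar4_c and tray_p2 below 0.01 m and angle between bar4_c's own z axis and vertical below 0.12 rad) or (distance between bar4_c and tray_p3 below 0.01 m and angle between bar4_c's own z axis and vertical below 0.12 rad)) and ((distance between bar5_c and base_p0 below 0.01 m and angle between bar5_c's own z axis and vertical below 0.12 rad) or (distance between bar5_c and base_p1 below 0.01 m and angle between bar5_c's own z axis and vertical below 0.12 rad) or (distance between bar5_c and base_p2 below 0.01 m and angle between bar5_c's own z axis and vertical below 0.12 rad) or (distance between bar5_c and base_p3 below 0.01 m and angle between bar5_c's own z axis and vertical below 0.12 rad) or (distance between bar5_c and tray_p0 below 0.01 m and angle between bar5_c's own z axis and vertical below 0.12 rad) or (distance between bar5_c and tray_p1 below 0.01 m and angle between bar5_c's own z axis and vertical below 0.12 rad) or (distance between bar5_c and tray_p2 below 0.01 m and angle between bar5_c's own z axis and vertical below 0.12 rad) or (distance between bar5_c and tray_p3 below 0.01 m and angle between bar5_c's own z axis and vertical below 0.12 rad)) and ((distance between bar6_c and base_p0 below 0.01 m and angle between bar6_c's own z axis and vertical below 0.12 rad) or (distance between bar6_c and base_p1 below 0.01 m and angle between bar6_c's own z axis and vertical below 0.12 rad) or (distance between bar6_c and base_p2 below 0.01 m and angle between bar6_c's own z axis and vertical below 0.12 rad) or (distance between bar6_c and base_p3 below 0.01 m and angle between bar6_c's own z axis and vertical below 0.12 rad) or (distance between bar6_c and tray_p0 below 0.01 m and angle between bar6_c's own z axis and vertical below 0.12 rad) or (distance between bar6_c and tray_p1 below 0.01 m and angle between bar6_c's own z axis and vertical below 0.12 rad) or (distance between bar6_c and tray_p2 below 0.01 m and angle between bar6_c's own z axis and vertical below 0.12 rad) or (distance between bar6_c and tray_p3 below 0.01 m and angle between bar6_c's own z axis and vertical below 0.12 rad))); the robot touches nothing.
It fails at once if a bystander (spice_jar) is displaced by more than 4 cm from its start (distance of spice_jar from where it was at the start of the episode above 0.04 m).
It fails at once if a bystander (shaker) is displaced by more than 4 cm from its start (distance of shaker from where it was at the start of the episode above 0.04 m).
It fails at once if a bystander (press) is displaced by more than 4 cm from its start (distance of press from where it was at the start of the episode above 0.04 m).
Of bar0, bar1, bar2, bar3, bar4, bar5, bar6 only 5 to 7 are there at a start; the rules pass over those that are not, and their reading is None.
At some moment in a run one of tray may be knocked a few centimetres aside while the robot is not near it.
Once in a run the grip may slacken for a moment while it holds something.
It also fails if it takes over 210 s, if anything falls off the work surface, if the arm or the gripper's body presses on something with over 40 N, if the wrist force passes 120 N, or if a joint passes its speed limit or range.

## Working session

There is one attempt and no reset: what is moved stays moved. The work goes in short steps, Python scripts to look and compute and a tool call to move; the robot and the scene stay as the last step left them, time stands still between calls to the robot, and variables do not carry over. Pictures are saved under pics/ and viewed, at most 14 in all, crops included, and the job is handed in when it is done.

Besides the shell and the picture viewer there is one more tool, called after "Call:" as a command line: name --argument value ..., lists and objects as JSON in quotes. drive_tool: Moves the arm, as the interface text tells. Its arguments: {"type":"object","properties":{"moves":{"type":"array","items":{"type":"number"}},"squeeze":{"type":"number"}},"required":["moves"]}

```bash
mkdir -p pics && cat > h.py <<'E'
import numpy as np, cv2
from cell import env
from scipy.spatial.transform import Rotation as R
def cam(name):
    m=env.camera_model(name); K=np.array(m["K"])
    if "rvec" in m:
        Rm=cv2.Rodrigues(np.array(m["rvec"],float))[0]; t=np.array(m["tvec"],float).ravel()
        return K,Rm.T,-Rm.T@t
    o=env.get_obs(); T=np.array(m["tool_from_camera"])
    Rt=R.from_euler('xyz',rot(o)).as_matrix()
    return K,Rt@T[:3,:3],Rt@T[:3,3]+np.array(o["tool_pos"])
def rot(o):
    return np.radians(np.array(o["tool_rot"],float))
def shot(name,fn=None):
    c=cam(name); p,d=env.read_camera(name)
    if fn: cv2.imwrite(f"pics/{fn}.png",p[:,:,::-1])
    return p,d,c
def plane(c,uv,z):
    K,Rw,o=c; uv=np.atleast_2d(uv)
    r=np.c_[uv,np.ones(len(uv))]@np.linalg.inv(K).T@Rw.T
    return o+r*((z-o[2])/r[:,2])[:,None]
def cloud(c,d):
    K,Rw,o=c; v,u=np.mgrid[:d.shape[0],:d.shape[1]]
    r=np.stack([u,v,np.ones_like(u)],-1)@np.linalg.inv(K).T
    return (r*d[...,None])@Rw.T+o
E
python3 - <<'E'
from h import *
o=env.get_obs(); print({k:np.round(v,4) for k,v in o.items()})
p,d,c=shot("top","top0"); print(c[2]); np.savez("top0.npz",p=p,d=d)
p2,d2,c2=shot("side","side0"); print(c2[2])
p3,d3,c3=shot("wrist","wrist0"); print(c3[2], c3[1])
cv2.imwrite("pics/both0.png",np.vstack([np.hstack([p,p2])])[:,:,::-1][:, :].copy() if 0 else cv2.resize(np.hstack([p,p2])[:,:,::-1],(800,300)))
E
```

```text
{'time_s': np.float64(0.0), 'qpos': array([66.2985, 18.4386, -4.016 , 83.1749,  1.2957, 78.5403, -3.2605]), 'joint_velocities': array([ 0.0468,  0.0236, -0.0467,  0.0356, -0.007 ,  0.1469,  0.0228]), 'effort': array([-5.00000e-04, -4.91291e+01, -4.04100e-01, -3.12528e+01,
       -6.39000e-02,  4.39000e-02,  2.00000e-04]), 'tool_pos': array([ 0.2694, -0.591 ,  0.2215]), 'tool_rot': array([-1.798915e+02,  6.300000e-03,  2.451130e+01]), 'force': array([-0.1229,  0.2366,  0.146 ]), 'wrist_torque': array([-0.0309, -0.0493, -0.0161]), 'grasp_force': np.float64(0.0), 'grip_width': np.float64(0.0872)}
[ 0.33728477 -0.04506213  1.06764475]
[0.05229032 0.46248175 0.66990043]
[ 0.3331203  -0.56241352  0.38256181] [[ 0.41518066 -0.87915592 -0.23390144]
 [-0.90973542 -0.40194085 -0.1040433 ]
 [-0.00254426  0.25598519 -0.96667736]]
```

View pics/top0.png

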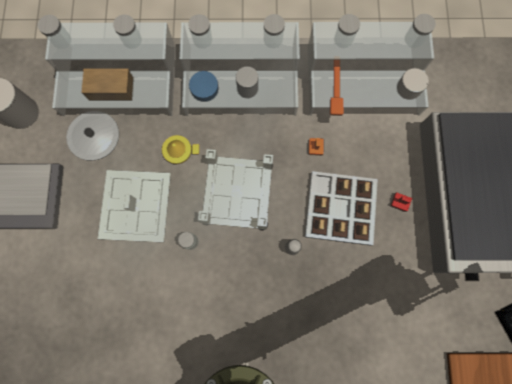

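View pics/side0.png

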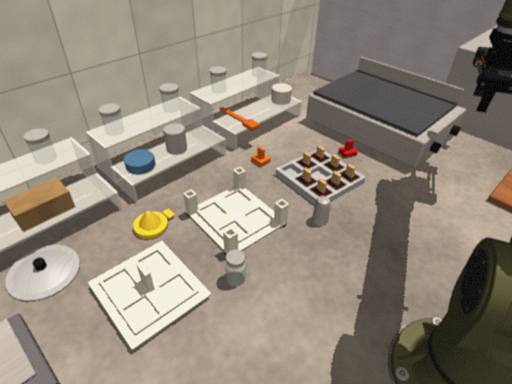

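Top view: the mould is at about (341,208), with 7 bars: paddles near (345,185), (364,187), (322,202), (363,208), (319,224), (340,228) and (363,230). The base is at (237,192) with posts at (211,155), (268,160), (203,217) and (262,222). The tray is at (134,206). The press is at (177,150), the jar at (187,240) and the shaker at (294,246). Candidates for a bar are the 7 brown ones in the mould, an orange one at (316,146) and a red one at (402,201). I choose the brown bars only.

```bash
python3 - <<'E'
from h import *
z=np.load("top0.npz"); p,d=z["p"],z["d"]; c=cam("top"); print("K",c[0][0,0],c[0][0,2],c[0][1,2])
P=cloud(c,d)
for n,(u,v) in dict(counter1=(270,290),mould=(330,215),jar=(187,240),shaker=(294,246),press=(177,150),p1=(211,155),p2=(268,160),p3=(203,217),p4=(262,222),handle=(129,203),traypl=(113,180),orange=(316,146),red=(402,201),pad=(364,184)).items():
    print(n,np.round(P[v,u],3))
X=P[...,2]
def rects(box,zl,zh,amin):
    u0,v0,u1,v1=box; m=np.zeros(X.shape,np.uint8); m[v0:v1,u0:u1]=((X>zl)&(X<zh))[v0:v1,u0:u1]
    n,l,s,ct=cv2.connectedComponentsWithStats(m,connectivity=4)
    for i in range(1,n):
        if s[i,4]>=amin:
            Q=P[l==i]; r=cv2.minAreaRect((Q[:,:2]*1000).astype(np.float32))
            print(s[i,4],np.round(Q.mean(0),4),np.round(r[0],1),np.round(r[1],1),round(r[2],1))
print("mould");rects((295,160,390,255),.010,.03,200)
print("paddles");rects((295,160,390,255),.042,.07,8)
print("posts");rects((190,140,285,240),.05,.08,15)
print("base");rects((198,140,280,235),.005,.08,500)
print("tray");rects((90,160,178,250),.01,.05,500)
print("handle");rects((90,160,178,250),.05,.1,8)
E
```

```text
K 390.02879227762537 256.04283795759807 192.41174809526433
counter1 [ 0.295 -0.081 -0.001]
mould [ 0.493 -0.244  0.023]
jar [0.422 0.132 0.072]
shaker [ 0.406 -0.14   0.075]
press [0.672 0.174 0.038]
p1 [0.652 0.078 0.056]
p2 [ 0.639 -0.077  0.052]
p3 [0.484 0.095 0.054]
p4 [ 0.47  -0.06   0.055]
handle [0.516 0.283 0.081]
traypl [0.592 0.351 0.021]
orange [ 0.683 -0.21   0.04 ]
red [ 0.529 -0.437  0.034]
pad [ 0.575 -0.337  0.037]
mould
3478 [ 0.5089 -0.2793  0.0221] [ 515.  -278.1] [181.2 183.1] 82.7
paddles
41 [ 0.5712 -0.2835  0.0544] [ 570.9 -283.8] [ 9.7 23.3] 83.7
48 [ 0.5646 -0.3391  0.0539] [ 565.4 -339.7] [10.4 24. ] 77.8
45 [ 0.5214 -0.2223  0.0541] [ 522.3 -223. ] [10.4 24.2] 83.6
47 [ 0.5071 -0.333   0.0547] [ 507.7 -334. ] [10.6 24.1] 83.1
41 [ 0.4644 -0.2146  0.0548] [ 464.7 -215.1] [ 9.8 22.2] 81.4
47 [ 0.4574 -0.2688  0.0544] [ 457.7 -269.4] [10.4 23.9] 78.9
48 [ 0.4492 -0.325   0.054 ] [ 450.3 -326.2] [10.2 24.3] 82.3
11 [ 0.4211 -0.1479  0.067 ] [ 421.1 -147.9] [10.9  6. ] 47.2
9 [ 0.4107 -0.1525  0.0676] [ 411.2 -152.5] [ 5.2 14.9] 72.2
24 [ 0.3976 -0.151   0.0637] [ 400.  -152.6] [10.8 26. ] 38.7
posts
99 [0.6518 0.0767 0.0621] [652.   76.4] [24.  24.6] 83.4
92 [ 0.6376 -0.0763  0.0618] [637.7 -76.3] [21.6 24.8] 89.4
100 [0.4851 0.0924 0.0621] [485.2  92.5] [24.7 23.9] 84.6
93 [ 0.4706 -0.0607  0.0621] [470.9 -60.8] [23.8 24.1] 85.2
33 [0.4313 0.1196 0.0692] [432.2 119. ] [15.7 11. ] 2.7
base
4363 [0.561  0.0088 0.0162] [561.5   8.3] [178.3 193.7] 84.7
tray
4396 [0.5194 0.2857 0.0207] [522.2 288. ] [180.  192.5] 86.9
handle
120 [0.5209 0.2852 0.0752] [521.7 287. ] [13.  36.2] 86.3
```

```bash
cat >> h.py <<'E'
def go(x,y,z,yaw):
    "print shift/turn in drive_tool units from the measured pose to the target"
    o=env.get_obs(); r=rot(o); M=R.from_euler('xyz',r).as_matrix()
    s=M.T@(np.array([x,y,z])-o["tool_pos"])/0.04
    t=-((yaw-np.degrees(r[2])+180)%360-180)/10
    print("row",np.round(s,3),"turn",round(t,3))
E
python3 - <<'E'
from h import *
Q=np.array([[.5712,-.2835],[.5646,-.3391],[.5214,-.2223],[.5071,-.333],[.4644,-.2146],[.4574,-.2688],[.4492,-.325]])
L=np.array([[1,0],[1,-1],[0,1],[0,-1],[-1,1],[-1,0],[-1,-1]])*[.058,.056]
def fit(L,Q):
    H=(L-L.mean(0)).T@(Q-Q.mean(0)); a=np.arctan2(H[0,1]-H[1,0],H[0,0]+H[1,1])
    M=np.array([[np.cos(a),-np.sin(a)],[np.sin(a),np.cos(a)]]); t=Q.mean(0)-M@L.mean(0)
    return np.degrees(a),t,L@M.T+t-Q,M
a,t,e,M=fit(L,Q); print("mould",a,t); print(np.round(e*1000,1).tolist()); print(np.round(L@M.T+t,4).tolist())
Q=np.array([[.6518,.0767],[.6376,-.0763],[.4851,.0924],[.4706,-.0607]]);L=np.array([[.084,.077],[.084,-.077],[-.084,.077],[-.084,-.077]])
a,t,e,M=fit(L,Q); print("base",a,t); print(np.round(e*1000,1).tolist())
print("pockets 0-3",np.round(np.array([[-.044,-.04],[-.044,.04],[.044,-.04],[.044,.04]])@M.T+t,4).tolist())
go(.40,-.30,.25,-7.5)
E
```

```text
mould -7.318565191662189 [ 0.51428016 -0.2768778 ]
[[0.6, -0.8], [0.1, -0.7], [0.0, 1.0], [0.0, 0.6], [-0.5, 0.7], [-0.6, -0.7], [0.4, -0.0]]
[[0.5718, -0.2843], [0.5647, -0.3398], [0.5214, -0.2213], [0.5071, -0.3324], [0.4639, -0.2139], [0.4568, -0.2695], [0.4496, -0.325]]
base -5.357534560363762 [0.561275 0.008025]
[[0.3, 0.1], [0.1, -0.2], [-0.3, 0.1], [-0.1, -0.1]]
pockets 0-3 [[0.5137, -0.0277], [0.5212, 0.052], [0.6013, -0.0359], [0.6088, 0.0437]]
row [ 5.989 -5.268 -0.7  ] turn 3.201
```

Call:
drive_tool --moves '[1.2, -0.5, 0, 0.6, 50, 2.5, -1.1, 0, 1.3, 50, 3.8, -1.7, 0, 2.0, 50, 5.1, -2.3, 0, 2.7, 50, 6.4, -2.8, 0, 3.2, 50]'

```text
time_s: 0.78
tool_pos: [0.457, -0.3816, 0.2225]
tool_rot: [180.0, 0.0, -7.7]
force: [0.8, -0.2, 0.5]
grip_width: 0.0514
grasp_force: 0.0
```

```bash
python3 - <<'E'
from h import *
print(env.get_obs()["time_s"],env.get_obs()["tool_pos"],env.get_obs()["tool_rot"]);go(.545,-.28,.22,-7.3)
E
```

```text
0.775 [ 0.45700771 -0.38157312  0.2224619 ] [ 1.79995750e+02  8.97552057e-03 -7.65935363e+00]
row [ 1.842 -2.81   0.061] turn -0.036
```

Call:
drive_tool --moves '[0.7, -1.1, 0, 0, 40, 1.4, -2.2, 0, 0, 40, 1.84, -2.8, 0.06, 0, 40, 1.84, -2.8, 0.06, 0, 40, 1.84, -2.8, 0.06, 0, 40]'

```text
time_s: 1.4
tool_pos: [0.5428, -0.283, 0.2198]
tool_rot: [180.0, 0.1, -7.6]
force: [-0.8, 0.4, -0.4]
grip_width: 0.0402
grasp_force: 0.0
```

```bash
cat >> h.py <<'E'
def rects(P,m,amin,amax=1e9):
    n,l,s,ct=cv2.connectedComponentsWithStats(m.astype(np.uint8),connectivity=4); out=[]
    for i in range(1,n):
        if amin<=s[i,4]<=amax:
            Q=P[l==i]; r=cv2.minAreaRect((Q[:,:2]*1000).astype(np.float32)); a=r[2]; w,h=r[1]
            if w<h: a-=90
            out.append((np.round(ct[i]),s[i,4],np.round(np.r_[r[0],Q[:,2].mean()*1000],1),np.round(sorted(r[1]),1),round(a,1)))
    return out
def fit(L,Q):
    L=np.array(L);Q=np.array(Q)
    H=(L-L.mean(0)).T@(Q-Q.mean(0)); a=np.arctan2(H[0,1]-H[1,0],H[0,0]+H[1,1])
    M=np.array([[np.cos(a),-np.sin(a)],[np.sin(a),np.cos(a)]]); t=Q.mean(0)-M@L.mean(0)
    return np.degrees(a),t,L@M.T+t-Q,M
E
python3 - <<'E'
from h import *
p,d,c=shot("wrist","wr1"); P=cloud(c,d); o=env.get_obs(); print(o["tool_pos"],o["tool_rot"])
for r in rects(P,(P[...,2]>.045)&(P[...,2]<.07),60): print(*r)
go(.4496,-.325,.08,-7.3); go(.4496,-.325,.03,-7.3)
E
```

```text
[ 0.54258199 -0.28353848  0.21996174] [ 1.79944806e+02  4.70755207e-02 -7.62215752e+00]
[444. 114.] 3404 [ 574.4 -510.1   57.9] [  3.3 274.5] 0.0
[179.  59.] 216 [ 691.5 -214.4   48.7] [10.4 24.2] -2.2
[ 69. 123.] 705 [638.1 -75.7  60.6] [23.6 26.8] 83.8
[298. 155.] 181 [ 565.9 -339.1   54.2] [10.1 23.2] -7.8
[252. 156.] 159 [ 572.3 -283.5   54.9] [ 8.6 23.4] -7.5
[382. 170.] 159 [ 531.4 -442.8   48.9] [10.  24.4] 68.0
[211. 200.] 176 [ 522.6 -222.7   53.8] [10.  23.6] -7.5
[298. 200.] 168 [ 508.1 -333.5   54.1] [10.2 23.6] -7.4
[440. 276.] 103 [ 383.2 -510.2   65.9] [ 2.3 35.2] -0.4
row [-2.164  1.332  3.502] turn -0.032
row [-2.163  1.331  4.752] turn -0.032
```

View pics/wr1.png

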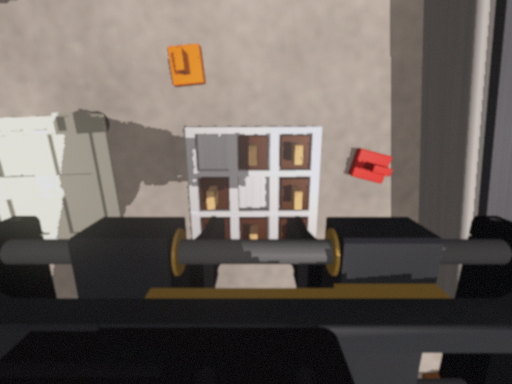

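Wrist view: the mould at (253,190) holds only brown bars with wooden paddles, at (252,156), (298,155), (211,200) and (298,200). The orange look-alike is at (185,63) and the red one at (372,166). Both are outside the mould and I'll leave them. Positions agree with the top view to within 1 mm, so I'll pick the (-x,-y) bar first.

Call:
drive_tool --moves '[-1.1, 0.7, 1.0, 0, 40, -2.16, 1.33, 2.0, 0, 40, -2.16, 1.33, 3.0, 0, 40, -2.16, 1.33, 3.3, 0, 40, -2.16, 1.33, 3.3, 0, 40]'

```text
time_s: 2.08
tool_pos: [0.4513, -0.3236, 0.0883]
tool_rot: [-180.0, 0.0, -7.5]
force: [0.3, 0.1, 0.8]
grip_width: 0.0401
grasp_force: 0.0
```

```bash
python3 -c "
from h import *
go(.4499,-.3255,.031,-7.3)"
```

```text
row [-0.027  0.053  1.434] turn -0.021
```

Call:
drive_tool --moves '[-0.03, 0.05, 0.7, 0, 40, -0.03, 0.05, 1.3, 0, 40, -0.03, 0.05, 1.43, 0, 40, -0.03, 0.05, 1.43, 0, 5, -0.03, 0.05, 1.43, 0, 5]' --squeeze 25

```text
time_s: 2.7
tool_pos: [0.4509, -0.3258, 0.0326]
tool_rot: [179.9, -0.1, -7.5]
force: [-1.1, -0.2, -0.2]
grip_width: 0.0277
grasp_force: 0.0
```

Call:
drive_tool --moves '[0, 0, 0, 0, 5, 0, 0, -0.5, 0, 5, 0, 0, -1.5, 0, 5, 0, 0, -2.5, 0, 5, 0, 0, -2.5, 0, 5]'

```text
time_s: 3.32
tool_pos: [0.4521, -0.3268, 0.1353]
tool_rot: [179.8, -0.4, -7.5]
force: [-0.4, 0.1, -0.9]
grip_width: 0.0094
grasp_force: 25.0
```

```bash
python3 -c "
from h import *
print(env.get_obs()['grip_width'],env.get_obs()['grasp_force'])
go(.5137,-.0277,.13,-5.4);go(.5137,-.0277,.034,-5.4)"
```

```text
0.009408219555832455 24.985954463481903
row [ 0.552 -7.614  0.105] turn -0.209
row [ 0.535 -7.624  2.505] turn -0.209
```

The fingers close at about 50 mm/s, so this grip may have formed partway through the lift. I'll check how high the bar hangs.

```bash
cat >> h.py <<'E'
def hang():
    "lowest brown point under the tool, relative to TCP (nominal -0.024 to -0.026)"
    p,d,c=shot("side"); P=cloud(c,d); o=env.get_obs(); t=np.array(o["tool_pos"])
    h=cv2.cvtColor(p,cv2.COLOR_RGB2HSV); 
    m=(np.hypot(P[...,0]-t[0],P[...,1]-t[1])<.045)&(P[...,2]>t[2]-.06)&(P[...,2]<t[2]+.03)&(d>0)&(h[...,2]<120)
    q=P[m]; print("n",m.sum(),"z rel",np.round(np.percentile(q[:,2]-t[2],[0,2,10,50,90]),4) if len(q) else None,"xy",np.round(np.median(q[:,:2],0)-t[:2],4) if len(q) else None)
    v,u=np.nonzero(m)
    if len(u): cv2.imwrite("pics/hang.png",cv2.resize(p[max(v.min()-40,0):v.max()+40,max(u.min()-40,0):u.max()+40,::-1],None,fx=4,fy=4))
E
python3 -c "
from h import *
hang()"
```

```text
n 362 z rel [-0.0396 -0.036  -0.0317 -0.02    0.0212] xy [-0.0047  0.0094]
```

View pics/hang.png

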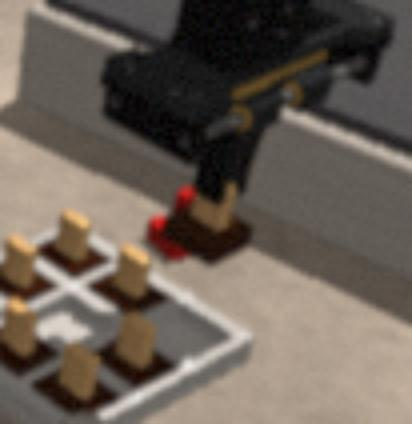

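The bar at the centre of the crop is upright in the grip, its underside about 37 mm below the TCP, roughly 12 mm low. That is usable, and I'll allow for it when placing. Later picks will open less and wait for the fingers to close.

Call:
drive_tool --moves '[0.1, -1.2, 0, 0, 5, 0.2, -2.7, 0, -0.2, 5, 0.3, -4.2, 0, -0.2, 5, 0.4, -5.7, 0, -0.2, 5, 0.5, -7.0, 0, -0.2, 5]'

```text
time_s: 4.0
tool_pos: [0.5051, -0.0477, 0.1298]
tool_rot: [-180.0, 0.1, -5.4]
force: [0.8, -0.9, -0.6]
grip_width: 0.0098
grasp_force: 25.0
```

```bash
python3 -c "
from h import *
print(env.get_obs()['grip_width'])
go(.5147,-.0277,.075,-5.4);go(.5147,-.0277,.046,-5.4)"
```

```text
0.009845449047799621
row [ 0.193 -0.52   1.37 ] turn -0.002
row [ 0.194 -0.52   2.095] turn -0.002
```

Call:
drive_tool --moves '[0.19, -0.52, 0.5, 0, 5, 0.19, -0.52, 1.2, 0, 5, 0.19, -0.52, 1.6, 0, 5, 0.19, -0.52, 1.9, 0, 5, 0.19, -0.52, 2.0, 0, 5]'

```text
time_s: 4.62
tool_pos: [0.515, -0.0307, 0.0502]
tool_rot: [180.0, 0.1, -5.5]
force: [0.2, -0.1, 0.6]
grip_width: 0.0099
grasp_force: 25.0
```

```bash
python3 -c "
from h import *
hang()
go(.5147,-.0277,.046,-5.4)"
```

```text
n 384 z rel [-0.0434 -0.04   -0.0345 -0.0233  0.019 ] xy [-0.009   0.0074]
row [-0.019 -0.071  0.108] turn -0.013
```

Call:
drive_tool --moves '[-0.02, -0.05, 0.05, 0, 5, -0.02, -0.05, 0.1, 0, 5, -0.02, -0.05, 0.15, 0, 5, -0.02, -0.05, 0.2, 0, 5, -0.02, -0.05, 0.2, 0, 5]'

```text
time_s: 5.3
tool_pos: [0.5165, -0.0287, 0.0483]
tool_rot: [179.9, -0.2, -5.5]
force: [-11.4, -1.1, 31.2]
grip_width: 0.01
grasp_force: 25.0
```

Call:
drive_tool --moves '[-0.02, -0.05, 0.1, 0, 26, -0.02, -0.05, 0.1, 0, 26, -0.02, -0.05, 0.1, 0, 26, -0.02, -0.05, -0.9, 0, 26, -0.02, -0.05, -2.2, 0, 26]'

```text
time_s: 5.92
tool_pos: [0.5129, -0.026, 0.1304]
tool_rot: [-180.0, 0.2, -5.5]
force: [0.9, -0.7, 0.5]
grip_width: 0.0258
grasp_force: 0.0
```

```bash
python3 -c "
from h import *
p,d,c=shot('top'); P=cloud(c,d)
for r in rects(P,(P[...,2]>.042)&(P[...,2]<.063),20,200): print(*r)
p,d,c=shot('side'); P=cloud(c,d)
for r in rects(P,(P[...,2]>.052)&(P[...,2]<.065)&(P[...,1]>-.1)&(P[...,1]<.1),6,300): print('side',*r)
go(.4573,-.27,.09,-7.3);go(.4573,-.27,.031,-7.3)"
```

```text
[310.  47.] 24 [ 977.8 -201.    50.3] [ 1.3 64.9] -0.1
[421.  65.] 39 [ 917.7 -515.3   53.8] [ 5.3 44.3] 8.9
[ 22. 113.] 186 [782.  613.5  52.3] [42.8 98.2] -34.3
[318. 142.] 36 [ 690.6 -214.9   49.6] [10.3 25. ] -5.0
[174. 146.] 53 [682.3 181.1  47.3] [21.2 23.8] 13.1
[210. 154.] 20 [656.2  81.   55.4] [ 8.5 12. ] -8.5
[346. 184.] 45 [ 571.1 -283.8   53.3] [10.3 22.7] -11.8
[367. 187.] 51 [ 565.1 -339.4   53.6] [10.1 24.1] -7.1
[406. 199.] 44 [ 531.1 -443.6   48.8] [10.6 24.2] 67.2
[132. 204.] 38 [520.1 282.1  52.7] [ 8.8 35.7] -16.6
[324. 203.] 44 [ 522.5 -223.2   54. ] [10.5 24.6] -5.9
[366. 208.] 48 [ 507.8 -333.8   53.9] [ 9.8 23.8] -8.1
[204. 216.] 36 [487.1  93.8  54.3] [13.3 13.9] 89.2
[322. 224.] 41 [ 464.2 -215.    54.9] [ 9.5 22.3] -10.6
[342. 227.] 46 [ 458.1 -269.2   54.3] [10.1 25. ] -11.8
[193. 243.] 39 [415.7 122.3  51.2] [16.1 40.3] -33.7
[290. 248.] 29 [ 401.7 -131.7   56.6] [13.7 35.3] 29.2
[466. 276.] 30 [ 330.  -576.    57.7] [ 4.5 17.4] -0.3
side [26. 51.] 145 [ 1.9427e+03 -8.0000e-01  5.8400e+01] [ 22.  196.5] -87.6
side [240. 175.] 41 [632.4 -69.5  57.8] [17.4 33.1] 38.5
side [190. 194.] 20 [655.9  73.6  59.5] [11.6 13.7] -9.7
side [190. 199.] 53 [646.1  83.3  58.6] [16.6 30.6] 42.1
side [259. 204.] 42 [516.1 -28.9  56.7] [11.5 24.6] -7.8
side [282. 204.] 21 [474.  -66.9  59.2] [ 8.1 15. ] 33.1
side [282. 208.] 58 [463.9 -54.3  59.2] [18.  32.1] 44.2
side [230. 233.] 31 [485.8  90.   58.7] [12.5 16.3] -4.6
side [234. 238.] 22 [472.9  91.7  59.3] [ 2.4 14.3] 82.8
side [431. 364.] 225 [45.7 40.1 58.4] [17.3 78.7] -47.3
row [-0.949  6.217  1.153] turn 0.182
row [-0.964  6.217  2.628] turn 0.182
```

Call:
drive_tool --moves '[-0.2, 1.4, 0, 0.1, 26, -0.4, 2.9, 0, 0.18, 26, -0.65, 4.4, 0, 0.18, 26, -0.9, 5.8, 0.5, 0.18, 26, -0.95, 6.22, 1.1, 0.18, 26]'

```text
time_s: 6.65
tool_pos: [0.4507, -0.2749, 0.0861]
tool_rot: [179.9, 0.0, -7.7]
force: [0.6, 1.0, -0.2]
grip_width: 0.0261
grasp_force: 0.0
```

Call:
drive_tool --moves '[0, 0, 0, 0, 26, 0, 0, 0, 0, 26]'

```text
time_s: 6.9
tool_pos: [0.4535, -0.2687, 0.0873]
tool_rot: [-180.0, -0.0, -7.2]
force: [0.1, 1.0, -0.2]
grip_width: 0.0261
grasp_force: 0.0
```

```bash
python3 -c "
from h import *
go(.4573,-.27,.031,-7.3)"
```

```text
row [0.097 0.021 1.407] turn 0.011
```

Call:
drive_tool --moves '[0.1, 0.02, 0.6, 0, 26, 0.1, 0.02, 1.2, 0, 26, 0.1, 0.02, 1.41, 0, 26, 0.1, 0.02, 1.41, 0, 26, 0.1, 0.02, 1.41, 0, 5]'

```text
time_s: 7.52
tool_pos: [0.4576, -0.2715, 0.0318]
tool_rot: [179.9, -0.1, -7.3]
force: [-0.0, 0.9, -0.6]
grip_width: 0.0215
grasp_force: 0.0
```

Call:
drive_tool --moves '[0, 0, 0, 0, 5, 0, 0, 0, 0, 5, 0, 0, 0, 0, 5, 0, 0, -0.5, 0, 5, 0, 0, -1.5, 0, 5]'

```text
time_s: 8.15
tool_pos: [0.4547, -0.2706, 0.0893]
tool_rot: [-179.9, 0.3, -7.3]
force: [-0.1, -0.4, -1.1]
grip_width: 0.0096
grasp_force: 25.0
```

Call:
drive_tool --moves '[0, 0, -1, 0, 5, 0.1, -1.3, -1, 0, 5, 0.2, -2.8, -1, -0.2, 5, 0.3, -4.3, -1, -0.2, 5, 0.4, -5.8, -1, -0.2, 5]'

```text
time_s: 8.78
tool_pos: [0.5018, -0.0418, 0.1305]
tool_rot: [180.0, -0.0, -5.3]
force: [0.3, -0.4, -0.4]
grip_width: 0.0097
grasp_force: 25.0
```

Call:
drive_tool --moves '[0.1, -1.3, 0, 0, 5, 0.15, -2.1, 0, 0, 5, 0.18, -2.4, 0, 0, 5, 0.18, -2.4, 0, 0, 5, 0.18, -2.4, 0, 0, 5]'

```text
time_s: 9.4
tool_pos: [0.5177, 0.0494, 0.1303]
tool_rot: [179.9, 0.0, -5.4]
force: [-0.1, 0.1, -0.3]
grip_width: 0.0095
grasp_force: 25.0
```

```bash
python3 -c "
from h import *
hang()
go(.5212,.052,.034,-5.4)"
```

```text
n 367 z rel [-0.0221 -0.019  -0.0156 -0.0072  0.024 ] xy [-0.0107  0.0103]
row [ 0.08  -0.074  2.408] turn -0.006
```

Call:
drive_tool --moves '[0.08, -0.07, 0.8, 0, 5, 0.08, -0.07, 1.6, 0, 5, 0.08, -0.07, 2.1, 0, 5, 0.08, -0.07, 2.3, 0, 5, 0.08, -0.07, 2.4, 0, 5]'

```text
time_s: 10.07
tool_pos: [0.5216, 0.0533, 0.0346]
tool_rot: [180.0, -0.0, -5.4]
force: [0.0, -0.0, 0.6]
grip_width: 0.0097
grasp_force: 25.0
```

Call:
drive_tool --moves '[0, 0, 0.02, 0, 5, 0, 0, 0.02, 0, 26, 0, 0, 0.02, 0, 26, 0, 0, 0.02, 0, 26, 0, 0, 0.02, 0, 26]'

```text
time_s: 10.7
tool_pos: [0.5214, 0.0541, 0.0339]
tool_rot: [180.0, -0.0, -5.3]
force: [-0.3, 0.5, -1.0]
grip_width: 0.0253
grasp_force: 0.0
```

Call:
drive_tool --moves '[0, 0, -0.8, 0, 26, 0, 0, -2.0, 0, 26, 0, 0, -2.4, 0, 26, 0, 0, -2.4, 0, 26, 0, 0, -2.4, 0, 26]'

```text
time_s: 11.32
tool_pos: [0.5202, 0.0539, 0.1281]
tool_rot: [180.0, 0.1, -5.3]
force: [-0.3, -0.5, 0.0]
grip_width: 0.0259
grasp_force: 0.0
```

```bash
cat >> h.py <<'E'
def bars():
    p,d,c=shot('side'); P=cloud(c,d); z=P[...,2]
    for r in rects(P,(z>.050)&(z<.065)&(abs(P[...,1]-.008)<.06)&(abs(P[...,0]-.561)<.07),6,300): print('side paddle',*r)
E
python3 -c "
from h import *
bars()
go(.4644,-.2145,.09,-7.3);go(.4644,-.2145,.031,-7.3)"
```

```text
side paddle [259. 204.] 47 [516.2 -28.4  55.7] [11.  25.9] -5.8
side paddle [232. 220.] 53 [521.2  54.   56.1] [11.2 24.1] -4.9
row [-0.764  6.809  0.954] turn 0.201
row [-0.759  6.808  2.429] turn 0.201
```

Call:
drive_tool --moves '[-0.15, 1.3, 0, 0.1, 26, -0.3, 2.8, 0, 0.2, 26, -0.5, 4.3, 0, 0.2, 26, -0.65, 5.7, 0.3, 0.2, 26, -0.76, 6.8, 0.9, 0.2, 26]'

```text
time_s: 12.0
tool_pos: [0.465, -0.2166, 0.0929]
tool_rot: [180.0, -0.0, -7.4]
force: [0.9, 0.3, 0.4]
grip_width: 0.0259
grasp_force: 0.0
```

Call:
drive_tool --moves '[0, 0, 0, 0, 26, 0, 0, 0, 0, 26, 0, 0, 0, 0, 26]'

```text
time_s: 12.38
tool_pos: [0.4666, -0.2124, 0.0938]
tool_rot: [-180.0, -0.0, -7.1]
force: [-0.1, 0.6, 0.9]
grip_width: 0.0261
grasp_force: 0.0
```

```bash
python3 -c "
from h import *
go(.4644,-.2145,.031,-7.3)"
```

```text
row [-0.048  0.06   1.57 ] turn 0.016
```

Call:
drive_tool --moves '[-0.05, 0.06, 0.7, 0, 26, -0.05, 0.06, 1.35, 0, 26, -0.05, 0.06, 1.57, 0, 26, -0.05, 0.06, 1.57, 0, 26, -0.05, 0.06, 1.57, 0, 5]'

```text
time_s: 13.0
tool_pos: [0.4647, -0.2162, 0.0321]
tool_rot: [180.0, -0.1, -7.3]
force: [-0.0, -1.8, -0.2]
grip_width: 0.0214
grasp_force: 0.0
```

Call:
drive_tool --moves '[0, 0, 0, 0, 5, 0, 0, 0, 0, 5, 0, 0, 0, 0, 5, 0, 0, -0.5, 0, 5, 0, 0, -1.5, 0, 5]'

```text
time_s: 13.62
tool_pos: [0.4618, -0.2155, 0.0897]
tool_rot: [-179.9, 0.2, -7.3]
force: [0.8, 0.2, 0.1]
grip_width: 0.0098
grasp_force: 25.0
```

Call:
drive_tool --moves '[0, 0, -1, 0, 5, 0.7, -1.2, -1, -0.1, 5, 1.4, -2.4, -1, -0.2, 5, 2.1, -3.6, -1, -0.2, 5, 2.7, -4.7, -1, -0.2, 5]'

```text
time_s: 14.25
tool_pos: [0.5955, -0.0419, 0.1307]
tool_rot: [180.0, 0.0, -5.3]
force: [0.7, -0.2, -1.3]
grip_width: 0.01
grasp_force: 25.0
```

Call:
drive_tool --moves '[0.13, -0.16, 0, 0, 5, 0.13, -0.16, 0, 0, 5, 0.13, -0.16, 0, 0, 5, 0.13, -0.16, 0, 0, 5]'

```text
time_s: 14.75
tool_pos: [0.5999, -0.0392, 0.1309]
tool_rot: [179.9, 0.0, -5.4]
force: [0.7, -0.1, -0.4]
grip_width: 0.0099
grasp_force: 25.0
```

```bash
python3 -c "
from h import *
hang()
go(.6013,-.0359,.034,-5.4)"
```

```text
n 348 z rel [-0.0272 -0.0237 -0.0191 -0.008   0.0229] xy [-0.0108  0.0102]
row [ 0.026 -0.081  2.426] turn -0.001
```

Call:
drive_tool --moves '[0.03, -0.08, 0.8, 0, 5, 0.03, -0.08, 1.6, 0, 5, 0.03, -0.08, 2.1, 0, 5, 0.03, -0.08, 2.3, 0, 5, 0.03, -0.08, 2.42, 0, 5]'

```text
time_s: 15.42
tool_pos: [0.6024, -0.0345, 0.0345]
tool_rot: [180.0, -0.1, -5.3]
force: [-0.2, -0.0, 0.2]
grip_width: 0.0098
grasp_force: 25.0
```

Call:
drive_tool --moves '[0, 0, 0.02, 0, 5, 0, 0, 0.02, 0, 26, 0, 0, 0.02, 0, 26, 0, 0, 0.02, 0, 26, 0, 0, 0.02, 0, 26]'

```text
time_s: 16.05
tool_pos: [0.602, -0.0343, 0.0335]
tool_rot: [180.0, -0.0, -5.3]
force: [-0.3, -0.7, -1.0]
grip_width: 0.0255
grasp_force: 0.0
```

Call:
drive_tool --moves '[0, 0, -0.8, 0, 26, 0, 0, -2.0, 0, 26, -0.1, 0.8, -2.4, 0, 26, -0.4, 2.3, -2.4, 0.1, 26, -0.7, 3.8, -2.4, 0.2, 26]'

```text
time_s: 16.68
tool_pos: [0.5599, -0.1843, 0.13]
tool_rot: [180.0, -0.1, -7.2]
force: [0.8, -0.4, 0.4]
grip_width: 0.0262
grasp_force: 0.0
```

Call:
drive_tool --moves '[-0.3, 1.5, 0, 0, 26, -0.6, 2.9, 0, 0, 26, -0.8, 3.8, 0.5, 0, 26, -0.8, 3.8, 0.9, 0, 26, -0.8, 3.8, 0.9, 0, 26]'

```text
time_s: 17.3
tool_pos: [0.5084, -0.3281, 0.0918]
tool_rot: [-179.9, 0.1, -7.2]
force: [0.3, 0.2, 0.4]
grip_width: 0.026
grasp_force: 0.0
```

Call:
drive_tool --moves '[0, 0, 0, 0, 26, 0, 0, 0, 0, 26]'

```text
time_s: 17.55
tool_pos: [0.5103, -0.3288, 0.0943]
tool_rot: [180.0, -0.1, -7.2]
force: [-0.9, -0.2, 0.1]
grip_width: 0.0263
grasp_force: 0.0
```

```bash
python3 -c "
from h import *
bars()
go(.5076,-.333,.031,-7.3)"
```

```text
side paddle [237. 187.] 38 [600.9 -34.9  56.1] [12.1 23.9] -3.1
side paddle [259. 204.] 44 [516.6 -28.9  56.1] [10.5 26.3] -6.7
side paddle [232. 220.] 54 [520.8  53.9  56. ] [10.1 24.6] -5.5
row [-0.051  0.106  1.582] turn 0.012
```

Call:
drive_tool --moves '[-0.05, 0.1, 0.7, 0, 26, -0.05, 0.1, 1.35, 0, 26, -0.05, 0.1, 1.58, 0, 26, -0.05, 0.1, 1.58, 0, 26, -0.05, 0.1, 1.58, 0, 5]'

```text
time_s: 18.23
tool_pos: [0.5075, -0.3339, 0.0315]
tool_rot: [179.9, -0.1, -7.3]
force: [0.2, -0.2, -0.4]
grip_width: 0.0216
grasp_force: 0.0
```

Call:
drive_tool --moves '[0, 0, 0, 0, 5, 0, 0, 0, 0, 5, 0, 0, 0, 0, 5, 0, 0, -0.5, 0, 5, 0, 0, -1.5, 0, 5]'

```text
time_s: 18.85
tool_pos: [0.505, -0.3326, 0.0897]
tool_rot: [-179.9, 0.2, -7.3]
force: [0.4, 0.3, -0.0]
grip_width: 0.0098
grasp_force: 25.0
```

Call:
drive_tool --moves '[0, 0, -1, 0, 5, 0.2, -1.2, -1, -0.1, 5, 0.35, -2.7, -1, -0.2, 5, 0.55, -4.2, -1, -0.2, 5, 0.75, -5.7, -1, -0.2, 5]'

```text
time_s: 19.48
tool_pos: [0.5654, -0.1096, 0.1314]
tool_rot: [180.0, -0.1, -5.3]
force: [0.6, -0.0, -1.0]
grip_width: 0.0095
grasp_force: 25.0
```

Call:
drive_tool --moves '[0.2, -1.4, 0, 0, 5, 0.35, -2.8, 0, 0, 5, 0.45, -3.9, 0, 0, 5, 0.45, -3.9, 0, 0, 5, 0.45, -3.9, 0, 0, 5]'

```text
time_s: 20.1
tool_pos: [0.5974, 0.0416, 0.1306]
tool_rot: [179.9, -0.0, -5.3]
force: [-0.7, 0.2, -0.8]
grip_width: 0.0096
grasp_force: 25.0
```

Call:
drive_tool --moves '[0, 0, 0, 0, 5, 0, 0, 0, 0, 5]'

```text
time_s: 20.35
tool_pos: [0.5975, 0.0408, 0.1302]
tool_rot: [180.0, 0.0, -5.4]
force: [-1.3, 0.5, -0.9]
grip_width: 0.0097
grasp_force: 25.0
```

```bash
python3 -c "
from h import *
hang()
go(.6088,.0437,.034,-5.4)"
```

```text
n 362 z rel [-0.0248 -0.022  -0.0175 -0.0071  0.0237] xy [-0.0108  0.0088]
row [ 0.276 -0.091  2.404] turn -0.0
```

Call:
drive_tool --moves '[0.28, -0.09, 0.8, 0, 5, 0.28, -0.09, 1.6, 0, 5, 0.28, -0.09, 2.1, 0, 5, 0.28, -0.09, 2.3, 0, 5, 0.28, -0.09, 2.4, 0, 5]'

```text
time_s: 21.02
tool_pos: [0.6094, 0.045, 0.0344]
tool_rot: [-180.0, -0.0, -5.3]
force: [0.1, 1.0, -1.0]
grip_width: 0.0099
grasp_force: 25.0
```

Call:
drive_tool --moves '[0, 0, 0.02, 0, 5, 0, 0, 0.02, 0, 26, 0, 0, 0.02, 0, 26, 0, 0, 0.02, 0, 26, 0, 0, 0.02, 0, 26]'

```text
time_s: 21.65
tool_pos: [0.6091, 0.045, 0.0335]
tool_rot: [180.0, -0.0, -5.3]
force: [-0.6, 0.3, 0.1]
grip_width: 0.0253
grasp_force: 0.0
```

Call:
drive_tool --moves '[0, 0, -0.8, 0, 26, 0, 0, -2.1, 0, 26, -0.8, 0.3, -3.4, 0, 26, -1.8, 0.8, -4.6, 0, 26, -2.6, 1.15, -5.4, 0, 26]'

```text
time_s: 22.28
tool_pos: [0.5004, 0.0085, 0.2515]
tool_rot: [180.0, -0.1, -5.3]
force: [0.3, -1.2, 0.8]
grip_width: 0.0261
grasp_force: 0.0
```

Call:
drive_tool --moves '[0, 0, 0, 0, 26, 0, 0, 0, 0, 26, 0, 0, 0, 0, 26, 0, 0, 0, 0, 26]'

```text
time_s: 22.78
tool_pos: [0.5011, 0.0093, 0.2479]
tool_rot: [-180.0, 0.1, -5.2]
force: [0.5, 0.4, -0.7]
grip_width: 0.0259
grasp_force: 0.0
```

```bash
python3 - <<'E'
from h import *
bars()
print(env.get_obs()["tool_pos"])
p,d,c=shot("wrist","wr2"); np.savez("wr2.npz",p=p,d=d); P=cloud(c,d); z=P[...,2]
for r in rects(P,(z>.050)&(z<.080)&(abs(P[...,1]-.008)<.13)&(abs(P[...,0]-.561)<.13),60): print(*r)
p,d,c=shot("top"); P=cloud(c,d);z=P[...,2]
for r in rects(P,(z>.050)&(z<.10)&(P[...,1]<.34)&(P[...,1]>.22)&(abs(P[...,0]-.52)<.06),20): print("handle",*r)
for r in rects(P,(z>.01)&(z<.05)&(P[...,1]<.45)&(P[...,1]>.15)&(abs(P[...,0]-.52)<.15),1000): print("tray",*r)
E
```

```text
side paddle [237. 187.] 38 [601.  -34.9  56.1] [11.1 25.3] -10.0
side paddle [211. 200.] 40 [607.6  44.9  56. ] [ 9.3 22.3] -3.1
side paddle [259. 204.] 45 [515.6 -29.   55.9] [10.9 23.2] -8.8
side paddle [232. 220.] 53 [521.1  53.4  55.8] [11.5 24.3] -7.4
[0.50114447 0.00926333 0.24814245]
[187.  56.] 571 [652.5  77.6  61.2] [24.3 24.5] -5.7
[316.  56.] 572 [638.  -75.4  61.2] [24.3 24.6] -5.2
[219.  92.] 176 [609.5  44.9  56.6] [10.2 23.4] -6.0
[283.  92.] 175 [602.3 -34.5  56.4] [10.1 23.3] -4.8
[283. 160.] 144 [517.2 -28.8  56.3] [ 9.8 23.6] -7.3
[221. 162.] 152 [522.1  53.6  56.3] [10.  23.6] -5.0
[195. 192.] 410 [485.4  93.4  61.3] [24.1 24.5] 84.7
[308. 193.] 393 [471.2 -59.6  61.7] [24.  24.4] 85.3
handle [117. 213.] 127 [491.3 316.4  74.4] [14.  35.5] 0.8
tray [124. 217.] 4468 [492.3 316.7  20.7] [180.3 192.5] -2.9
```

View pics/wr2.png

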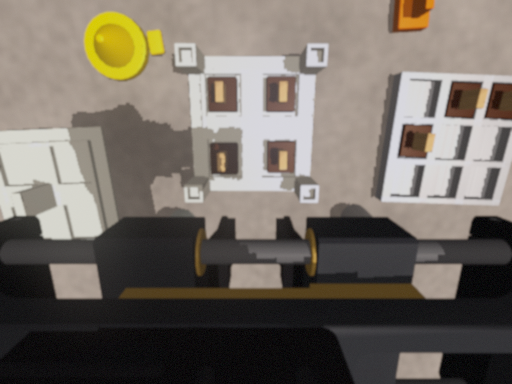

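Wrist view: the base with four bars seated (paddles (219,92), (283,92), (283,160), (221,162)) and posts at (187,56), (316,56), (195,192) and (308,193). The tray at far left has been knocked to about (0.492,0.317). I'll look at it from close by.

Call:
drive_tool --moves '[-0.4, -1.2, 0, 0, 40, -0.9, -2.7, 0, -0.1, 40, -1.4, -4.2, 0, -0.2, 40, -1.9, -5.7, 0, -0.24, 40, -2.3, -7.0, 0, -0.24, 40]'

```text
time_s: 23.55
tool_pos: [0.4346, 0.2983, 0.2495]
tool_rot: [-180.0, -0.0, -2.9]
force: [1.4, -0.2, 0.0]
grip_width: 0.0397
grasp_force: 0.0
```

Call:
drive_tool --moves '[-0.14, -0.5, 0, 0, 40, -0.14, -0.5, 0, 0, 40, -0.14, -0.5, 0, 0, 40, -0.14, -0.5, 0, 0, 40]'

```text
time_s: 24.05
tool_pos: [0.4317, 0.3147, 0.2492]
tool_rot: [179.9, -0.0, -3.1]
force: [0.0, 0.5, 0.9]
grip_width: 0.04
grasp_force: 0.0
```

```bash
python3 - <<'E'
from h import *
print(env.get_obs()["tool_pos"])
p,d,c=shot("wrist","wr3"); np.savez("wr3.npz",p=p,d=d); P=cloud(c,d); z=P[...,2]
near=(abs(P[...,1]-.317)<.12)&(abs(P[...,0]-.49)<.14)
for r in rects(P,(z>.040)&(z<.10)&near,60): print("handle",*r)
for r in rects(P,(z>.074)&(z<.10)&near,60): print("handletop",*r)
for r in rects(P,(z>.012)&(z<.10)&near,600): print("tray",*r)
E
```

```text
[0.43169737 0.31468347 0.24916675]
handle [250. 129.] 294 [492.2 318.4  80.9] [11. 34.] -3.1
handletop [250. 129.] 294 [492.2 318.4  80.9] [11. 34.] -3.1
tray [251. 123.] 17050 [491.4 318.   20.7] [178.2 191.6] -2.8
```

View pics/wr3.png

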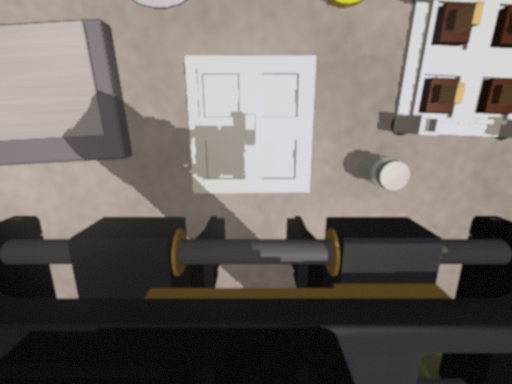

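Wrist view: the tray, empty, has its handle top at (250,129) and its plate spans about (186,56) to (315,193). The jar is at (390,173). Tray centre is about (0.492,0.318), yaw about -2.9°.

Call:
drive_tool --moves '[0.8, -0.1, 0.8, 0, 40, 1.5, -0.17, 2.0, 0, 40, 1.5, -0.17, 3.2, 0, 40, 1.5, -0.17, 3.6, 0, 40, 1.5, -0.17, 3.6, 0, 40]'

```text
time_s: 24.72
tool_pos: [0.4908, 0.3197, 0.1052]
tool_rot: [180.0, 0.1, -2.9]
force: [-0.4, 0.3, 0.6]
grip_width: 0.0401
grasp_force: 0.0
```

Call:
drive_tool --moves '[0, 0, 0, 0, 30, 0, 0, 0, 0, 30, 0, 0, 0, 0, 30]'

```text
time_s: 25.1
tool_pos: [0.4916, 0.3205, 0.1065]
tool_rot: [-180.0, -0.1, -2.9]
force: [0.1, 0.1, 0.0]
grip_width: 0.0306
grasp_force: 0.0
```

```bash
python3 -c "
from h import *
go(.4918,.3182,.043,-2.9)"
```

```text
row [0.005 0.058 1.588] turn 0.001
```

Call:
drive_tool --moves '[0, 0.06, 0.7, 0, 30, 0, 0.06, 1.3, 0, 30, 0, 0.06, 1.58, 0, 30, 0, 0.06, 1.58, 0, 30, 0, 0.06, 1.58, 0, 30]' --squeeze 60

```text
time_s: 25.72
tool_pos: [0.4916, 0.3184, 0.0432]
tool_rot: [-179.9, -0.1, -2.9]
force: [0.2, 0.0, -0.4]
grip_width: 0.03
grasp_force: 0.0
```

Call:
drive_tool --moves '[0, 0, 0, 0, 6, 0, 0, 0, 0, 6, 0, 0, 0, 0, 6, 0, 0, 0, 0, 6, 0, 0, 0, 0, 6]'

```text
time_s: 26.35
tool_pos: [0.4912, 0.3179, 0.0425]
tool_rot: [-180.0, -0.0, -2.9]
force: [-1.1, 0.6, 3.2]
grip_width: 0.0115
grasp_force: 60.0
```

```bash
python3 -c "
from h import *
o=env.get_obs();print(o['grip_width'],o['grasp_force'],o['tool_pos'],o['tool_rot'],o['force'])
"
```

```text
0.011518670381972337 59.99985532835126 [0.49117376 0.31794191 0.0425012 ] [-1.79990261e+02 -3.37575024e-02 -2.88373967e+00] [-1.14342345  0.61733683  3.23581465]
```

Call:
drive_tool --moves '[0, 0, -0.3, 0, 6, 0, 0, -0.9, 0, 6, 0, 0, -1.7, 0, 6, 0, 0, -2.6, 0, 6, 0, 0, -3.4, 0, 6]'

```text
time_s: 26.98
tool_pos: [0.4903, 0.3175, 0.1791]
tool_rot: [180.0, 0.0, -2.9]
force: [0.5, 0.8, -4.5]
grip_width: 0.0116
grasp_force: 60.0
```

Call:
drive_tool --moves '[0.1, 0.4, 0, 0, 6, 0.3, 1.2, 0, 0, 6, 0.6, 2.2, 0, 0.05, 6, 0.9, 3.2, 0, 0.1, 6, 1.2, 4.2, 0, 0.15, 6]'

```text
time_s: 27.6
tool_pos: [0.5292, 0.144, 0.1757]
tool_rot: [179.9, 0.2, -4.5]
force: [0.2, -0.3, -4.7]
grip_width: 0.0118
grasp_force: 60.0
```

Call:
drive_tool --moves '[0.25, 1.0, 0, 0.05, 6, 0.5, 2.0, 0, 0.1, 6, 0.75, 2.8, 0, 0.1, 6, 0.9, 3.3, 0, 0.1, 6, 0.94, 3.43, 0, 0.1, 6]'

```text
time_s: 28.22
tool_pos: [0.5566, 0.0059, 0.1768]
tool_rot: [180.0, 0.1, -5.5]
force: [-0.4, 1.1, -2.9]
grip_width: 0.0116
grasp_force: 60.0
```

Call:
drive_tool --moves '[0, 0, 0, 0, 6, 0, 0, 0, 0, 6, 0, 0, 0, 0, 6, 0, 0, 0, 0, 6]'

```text
time_s: 28.72
tool_pos: [0.5574, 0.0086, 0.1782]
tool_rot: [180.0, -0.0, -5.3]
force: [-0.1, 0.2, -3.9]
grip_width: 0.0115
grasp_force: 60.0
```

```bash
python3 - <<'E'
from h import *
o=env.get_obs();print(o['grip_width'],o['grasp_force'],o['tool_pos'],o['tool_rot'],o['force'])
p,d,c=shot("top","top2");P=cloud(c,d);z=P[...,2];t=o['tool_pos']
p,d,c=shot("side","side2");Ps=cloud(c,d)
for n,Q in (("top",P),("side",Ps)):
    m=(abs(Q[...,2]-.155)<.02)&(abs(Q[...,0]-t[0])<.14)&(abs(Q[...,1]-t[1])<.14)
    q=Q[m]; 
    if len(q)>100:
        A=np.c_[q[:,0]-t[0],q[:,1]-t[1],np.ones(len(q))]; s=np.linalg.lstsq(A,q[:,2],rcond=None)[0]; e=q[:,2]-A@s
        g=abs(e)<.003; s=np.linalg.lstsq(A[g],q[g,2],rcond=None)[0]; print(n,len(q),"tilt",s[:2],"z",s[2])
        print(rects(Q,m,300))
go(.5612,.0088,.14,-5.4)
E
```

```text
0.011477605810371482 60.00000980682671 [0.55735826 0.00861122 0.178223  ] [ 1.79997586e+02 -8.96925542e-03 -5.32117380e+00] [-0.07343593  0.19651343 -3.86237047]
top 448 tilt [ 0.00042447 -0.00037614] z 0.15388015951578632
[]
side 3740 tilt [ 0.0155874  -0.01954161] z 0.15588946010032004
[(array([236., 177.]), np.int32(3740), array([557.2,   8.1, 156.4]), array([179.4, 195.5]), -5.3)]
row [ 0.093 -0.023  0.955] turn 0.004
```

View pics/side2.png

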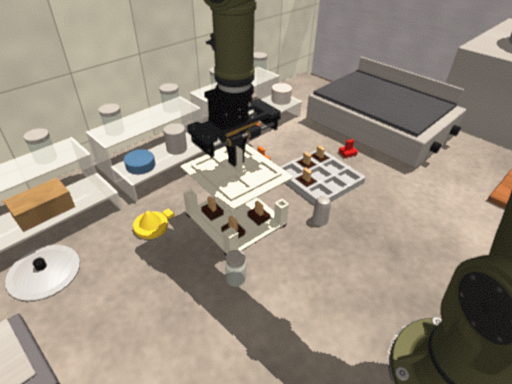

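Side view: the tray hangs level over the base at about (236,175), above the seated bars and with its lugs above the posts. I'll align it and descend.

Call:
drive_tool --moves '[0.09, -0.02, 0.4, 0, 6, 0.09, -0.02, 0.9, 0, 6, 0.09, -0.02, 1.2, 0, 6, 0.09, -0.02, 1.4, 0, 6, 0.09, -0.02, 1.4, 0, 6]'

```text
time_s: 29.45
tool_pos: [0.5608, 0.0083, 0.1215]
tool_rot: [-180.0, 0.1, -5.4]
force: [-0.9, 0.1, -3.8]
grip_width: 0.0118
grasp_force: 60.0
```

Call:
drive_tool --moves '[0, 0, 0, 0, 6, 0, 0, 0, 0, 6, 0, 0, 0, 0, 6]'

```text
time_s: 29.82
tool_pos: [0.5613, 0.0083, 0.1226]
tool_rot: [180.0, -0.0, -5.4]
force: [-0.4, -0.8, -4.6]
grip_width: 0.0116
grasp_force: 60.0
```

```bash
python3 - <<'E'
from h import *
o=env.get_obs();print(o['tool_pos'],o['tool_rot'],o['force'])
go(.5612,.0088,.099,-5.4)
p,d,c=shot("side","side3"); cv2.imwrite("pics/side3c.png",cv2.resize(p[130:270,160:310,::-1],None,fx=4,fy=4,interpolation=cv2.INTER_CUBIC))
E
```

```text
[0.56132971 0.00827842 0.12255737] [ 1.79987552e+02 -4.57557717e-02 -5.39211571e+00] [-0.40244617 -0.78890504 -4.55020534]
row [-0.005 -0.013  0.589] turn 0.001
```

View pics/side3c.png

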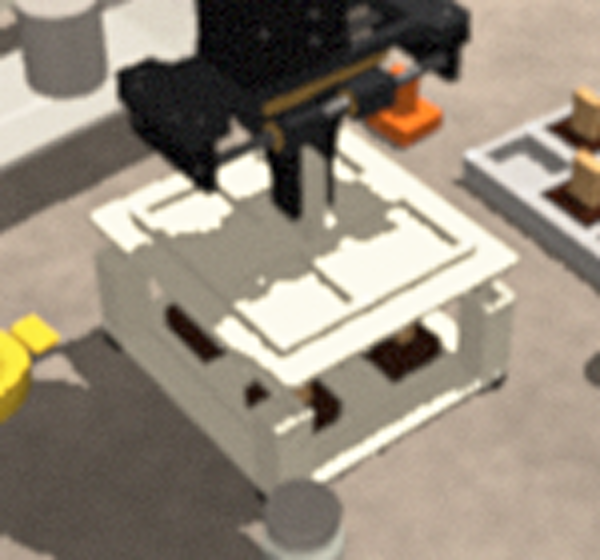

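Crop: the tray plate, corners at about (95,215), (290,375) and (515,255), sits just above the posts and is aligned. I'll lower it gently.

Call:
drive_tool --moves '[0, -0.01, 0.1, 0, 6, 0, -0.01, 0.2, 0, 6, 0, -0.01, 0.3, 0, 6, 0, -0.01, 0.4, 0, 6, 0, -0.01, 0.4, 0, 6]'

```text
time_s: 30.5
tool_pos: [0.5607, 0.0087, 0.1056]
tool_rot: [180.0, 0.1, -5.4]
force: [-0.3, 0.1, -3.6]
grip_width: 0.0117
grasp_force: 60.0
```

Call:
drive_tool --moves '[0, 0, 0.05, 0, 6, 0, 0, 0.1, 0, 6, 0, 0, 0.14, 0, 6, 0, 0, 0.17, 0, 6, 0, 0, 0.17, 0, 6]'

```text
time_s: 31.12
tool_pos: [0.561, 0.0087, 0.0992]
tool_rot: [180.0, 0.0, -5.4]
force: [-0.1, 0.4, -3.5]
grip_width: 0.0116
grasp_force: 60.0
```

Call:
drive_tool --moves '[0, 0, 0.02, 0, 6, 0, 0, 0.04, 0, 6, 0, 0, 0.06, 0, 6, 0, 0, 0.06, 0, 6]'

```text
time_s: 31.62
tool_pos: [0.5612, 0.0088, 0.0985]
tool_rot: [180.0, -0.0, -5.4]
force: [-4.5, -0.0, 7.1]
grip_width: 0.0114
grasp_force: 60.0
```

Call:
drive_tool --moves '[0, 0, -0.02, 0, 30, 0, 0, -0.02, 0, 30, 0, 0, -0.02, 0, 30, 0, 0, -0.02, 0, 30, 0, 0, -0.02, 0, 30]' --squeeze 25

```text
time_s: 32.25
tool_pos: [0.5611, 0.0087, 0.0977]
tool_rot: [180.0, 0.0, -5.4]
force: [-0.1, -0.9, -0.6]
grip_width: 0.0299
grasp_force: 0.0
```

Call:
drive_tool --moves '[0, 0, -0.5, 0, 30, 0, 0, -1.5, 0, 30, 0, 0, -2.5, 0, 30, -0.1, 1.2, -2.5, 0.1, 26, -0.2, 2.7, -2.5, 0.19, 26]'

```text
time_s: 32.88
tool_pos: [0.544, -0.0975, 0.2004]
tool_rot: [180.0, -0.2, -7.1]
force: [-0.6, 0.7, -0.4]
grip_width: 0.0265
grasp_force: 0.0
```

Call:
drive_tool --moves '[-0.1, 1.3, 0, 0, 26, -0.2, 2.6, 1.0, 0, 26, -0.23, 3.14, 2.2, 0, 26, -0.23, 3.14, 2.7, 0, 26, -0.23, 3.14, 2.7, 0, 26]'

```text
time_s: 33.5
tool_pos: [0.5172, -0.2213, 0.0893]
tool_rot: [-179.9, 0.1, -7.3]
force: [0.6, 1.7, 0.3]
grip_width: 0.0261
grasp_force: 0.0
```

Call:
drive_tool --moves '[0, 0, 0, 0, 26, 0, 0, 0, 0, 26, 0, 0, 0, 0, 26]'

```text
time_s: 33.88
tool_pos: [0.5187, -0.2214, 0.0909]
tool_rot: [180.0, -0.1, -7.3]
force: [0.6, -0.1, 0.2]
grip_width: 0.0258
grasp_force: 0.0
```

```bash
python3 - <<'E'
from h import *
go(.5222,-.222,.031,-7.3)
for n in ("top","side"):
    p,d,c=shot(n);P=cloud(c,d);z=P[...,2]
    near=(abs(P[...,1]-.008)<.13)&(abs(P[...,0]-.561)<.14)
    for r in rects(P,(z>.065)&(z<.1)&near,300): print(n,"tray",*r)
    for r in rects(P,(z>.115)&(z<.15)&near,10): print(n,"handle",*r)
    q=P[near&(z>.07)&(z<.09)]; A=np.c_[q[:,0]-.561,q[:,1]-.008,np.ones(len(q))]; print(n,"plane",np.linalg.lstsq(A,q[:,2],rcond=None)[0])
h=(P[...,2]>.045)&(P[...,2]<.07)&(P[...,1]<-.15)&(P[...,1]>-.4)&(P[...,0]>.4)&(P[...,0]<.62)
for r in rects(P,h,8): print("mouldside",*r)
E
```

```text
row [0.087 0.002 1.498] turn 0.004
top tray [236. 187.] 4785 [562.1   7.7  76.6] [178.  193.1] -5.4
top handle [235. 181.] 87 [561.    7.6 135.5] [12.1 35.5] -5.3
top plane [ 0.00257413 -0.0010277   0.07661649]
side tray [235. 201.] 3802 [561.    8.3  76.8] [179.3 194.5] -5.6
side handle [235. 180.] 145 [560.2   8.6 130.2] [13.6 39.1] -4.6
side plane [ 0.00698253 -0.01030879  0.07693466]
mouldside [322. 150.] 20 [ 558.8 -338.3   51.9] [10.4 17.5] -23.3
mouldside [307. 171.] 46 [ 521.2 -222.    52.4] [11.2 25.1] -5.0
```

Step 2 is done: the tray is home, level and centred at (0.561,0.008). Now the remaining three bars.

Call:
drive_tool --moves '[0.09, 0, 0.7, 0, 26, 0.09, 0, 1.3, 0, 26, 0.09, 0, 1.49, 0, 26, 0.09, 0, 1.49, 0, 26, 0.09, 0, 1.49, 0, 5]'

```text
time_s: 34.6
tool_pos: [0.5224, -0.2222, 0.0313]
tool_rot: [180.0, -0.1, -7.3]
force: [0.3, 0.1, 0.3]
grip_width: 0.0215
grasp_force: 0.0
```

Call:
drive_tool --moves '[0, 0, 0, 0, 5, 0, 0, 0, 0, 5, 0, 0, 0, 0, 5, 0, 0, -0.5, 0, 5, 0, 0, -1.5, 0, 5]'

```text
time_s: 35.22
tool_pos: [0.52, -0.2213, 0.0899]
tool_rot: [-179.9, 0.2, -7.3]
force: [0.2, -0.8, -0.4]
grip_width: 0.0099
grasp_force: 25.0
```

Call:
drive_tool --moves '[0, 0, -1.4, 0, 5, 0, 0, -2.7, 0, 5, 0.3, -1.1, -2.7, 0, 5, 0.7, -2.4, -2.7, -0.1, 5, 1.1, -3.8, -2.7, -0.19, 5]'

```text
time_s: 35.85
tool_pos: [0.5849, -0.0759, 0.1996]
tool_rot: [180.0, -0.1, -5.5]
force: [0.5, -0.4, 0.0]
grip_width: 0.0102
grasp_force: 25.0
```

Call:
drive_tool --moves '[0.3, -1.0, 0, 0, 5, 0.32, -1.05, 0, 0, 5, 0.32, -1.05, 0, 0, 5, 0.32, -1.05, 0, 0, 5]'

```text
time_s: 36.35
tool_pos: [0.6007, -0.0383, 0.1983]
tool_rot: [179.9, 0.0, -5.6]
force: [-0.4, -0.0, 0.1]
grip_width: 0.0104
grasp_force: 25.0
```

```bash
python3 -c "
from h import *
hang()
go(.6013,-.0359,.100,-5.4)"
```

```text
n 382 z rel [-0.0233 -0.0219 -0.0179 -0.0071  0.0233] xy [-0.0106  0.0105]
row [ 0.008 -0.061  2.457] turn -0.016
```

Call:
drive_tool --moves '[0, -0.06, 0.8, 0, 5, 0, -0.06, 1.6, 0, 5, 0, -0.06, 2.1, 0, 5, 0, -0.06, 2.35, 0, 5, 0, -0.06, 2.45, 0, 5]'

```text
time_s: 37.02
tool_pos: [0.6016, -0.034, 0.1002]
tool_rot: [180.0, -0.0, -5.4]
force: [1.3, 0.0, -0.7]
grip_width: 0.0098
grasp_force: 25.0
```

Call:
drive_tool --moves '[0, 0, 0.01, 0, 5, 0, 0, 0.01, 0, 26, 0, 0, 0.01, 0, 26, 0, 0, 0.01, 0, 26, 0, 0, 0.01, 0, 26]'

```text
time_s: 37.65
tool_pos: [0.6014, -0.0337, 0.0999]
tool_rot: [180.0, -0.0, -5.4]
force: [0.5, -0.3, -0.5]
grip_width: 0.025
grasp_force: 0.0
```

Call:
drive_tool --moves '[0, 0, -0.8, 0, 26, 0, 0, -2.0, 0, 26, 0, 0.8, -2.5, 0, 26, -0.05, 2.3, -2.5, 0.1, 26, -0.1, 3.8, -2.5, 0.19, 26]'

```text
time_s: 38.28
tool_pos: [0.5832, -0.1859, 0.2005]
tool_rot: [180.0, -0.1, -7.2]
force: [0.8, -0.7, -0.3]
grip_width: 0.0259
grasp_force: 0.0
```

Call:
drive_tool --moves '[0, 1.5, 0, 0, 26, 0, 2.9, 0.8, 0, 26, 0, 3.84, 2.0, 0, 26, 0, 3.84, 2.6, 0, 26, 0, 3.84, 2.6, 0, 26]'

```text
time_s: 38.9
tool_pos: [0.5618, -0.3364, 0.0931]
tool_rot: [-179.9, 0.3, -7.3]
force: [0.1, 0.7, 0.5]
grip_width: 0.0258
grasp_force: 0.0
```

Call:
drive_tool --moves '[0, 0, 0, 0, 26, 0, 0, 0, 0, 26, 0, 0, 0, 0, 26]'

```text
time_s: 39.28
tool_pos: [0.5645, -0.3369, 0.0972]
tool_rot: [179.9, -0.1, -7.2]
force: [1.1, -0.8, 0.6]
grip_width: 0.0259
grasp_force: 0.0
```

```bash
cat >> h.py <<'E'
def bars2():
    for n in ("side","top"):
        p,d,c=shot(n); P=cloud(c,d); z=P[...,2]
        for r in rects(P,(z>.108)&(z<.145)&(abs(P[...,1]-.008)<.07)&(abs(P[...,0]-.561)<.08),6,300): print(n,*r)
E
python3 -c "
from h import *
bars2()
go(.5652,-.3396,.031,-7.3)"
```

```text
side [236. 168.] 66 [601.  -32.8 118.6] [10.8 25.2] -5.1
side [235. 181.] 173 [561.1   9.2 127.2] [13.2 38. ] -4.2
top [252. 167.] 46 [601.4 -34.9 121.9] [ 9.8 23.1] -6.8
top [235. 181.] 91 [561.2   7.6 134.7] [12.1 35.3] -5.5
row [0.036 0.06  1.64 ] turn 0.004
```

Call:
drive_tool --moves '[0.04, 0.06, 0.7, 0, 26, 0.04, 0.06, 1.4, 0, 26, 0.04, 0.06, 1.64, 0, 26, 0.04, 0.06, 1.64, 0, 26, 0.04, 0.06, 1.64, 0, 5]'

```text
time_s: 40.0
tool_pos: [0.5659, -0.34, 0.0316]
tool_rot: [179.9, -0.1, -7.3]
force: [0.4, -0.1, -1.1]
grip_width: 0.0217
grasp_force: 0.0
```

Call:
drive_tool --moves '[0, 0, 0, 0, 5, 0, 0, 0, 0, 5, 0, 0, 0, 0, 5, 0, 0, -0.5, 0, 5, 0, 0, -1.5, 0, 5]'

```text
time_s: 40.62
tool_pos: [0.5633, -0.3388, 0.0895]
tool_rot: [-179.9, 0.2, -7.3]
force: [0.6, -1.2, 0.4]
grip_width: 0.0097
grasp_force: 25.0
```

Call:
drive_tool --moves '[0, 0, -1.4, 0, 5, 0, 0, -2.7, 0, 5, -0.4, -1.2, -2.7, 0, 5, -0.8, -2.6, -2.7, -0.1, 5, -1.2, -4.0, -2.7, -0.19, 5]'

```text
time_s: 41.25
tool_pos: [0.5371, -0.173, 0.1993]
tool_rot: [180.0, -0.1, -5.4]
force: [0.9, 0.6, -0.5]
grip_width: 0.0098
grasp_force: 25.0
```

Call:
drive_tool --moves '[-0.4, -1.3, 0, 0, 5, -0.8, -2.6, 0, 0, 5, -1.0, -3.55, 0, 0, 5, -1.0, -3.55, 0, 0, 5, -1.0, -3.55, 0, 0, 5]'

```text
time_s: 41.88
tool_pos: [0.5111, -0.0305, 0.1988]
tool_rot: [179.9, -0.0, -5.4]
force: [-0.4, -0.7, -0.3]
grip_width: 0.0097
grasp_force: 25.0
```

Call:
drive_tool --moves '[0, 0, 0, 0, 5, 0, 0, 0, 0, 5]'

```text
time_s: 42.12
tool_pos: [0.5111, -0.0308, 0.1981]
tool_rot: [-180.0, 0.0, -5.5]
force: [0.9, 0.8, -0.4]
grip_width: 0.0098
grasp_force: 25.0
```

```bash
python3 -c "
from h import *
hang()
go(.5137,-.0277,.100,-5.4)"
```

```text
n 408 z rel [-0.0222 -0.021  -0.0175 -0.0073  0.0223] xy [-0.0102  0.0118]
row [ 0.059 -0.078  2.451] turn -0.008
```

Call:
drive_tool --moves '[0.06, -0.08, 0.8, 0, 5, 0.06, -0.08, 1.6, 0, 5, 0.06, -0.08, 2.1, 0, 5, 0.06, -0.08, 2.35, 0, 5, 0.06, -0.08, 2.45, 0, 5]'

```text
time_s: 42.8
tool_pos: [0.5138, -0.0269, 0.0999]
tool_rot: [-180.0, 0.0, -5.4]
force: [0.8, -0.0, -0.0]
grip_width: 0.0101
grasp_force: 25.0
```

Call:
drive_tool --moves '[0, 0, 0.01, 0, 5, 0, 0, 0.01, 0, 26, 0, 0, 0.01, 0, 26, 0, 0, 0.01, 0, 26, 0, 0, 0.01, 0, 26]'

```text
time_s: 43.42
tool_pos: [0.5139, -0.0267, 0.0999]
tool_rot: [180.0, -0.0, -5.4]
force: [0.3, -0.1, 0.3]
grip_width: 0.0258
grasp_force: 0.0
```

Call:
drive_tool --moves '[0, 0, -0.8, 0, 26, 0, 0, -2.0, 0, 26, 0.2, 0.7, -2.5, 0, 26, 0.6, 2.1, -2.5, 0.1, 26, 1.1, 3.5, -2.5, 0.19, 26]'

```text
time_s: 44.05
tool_pos: [0.5449, -0.1716, 0.2007]
tool_rot: [179.9, -0.1, -7.3]
force: [0.4, 0.5, 0.0]
grip_width: 0.0262
grasp_force: 0.0
```

Call:
drive_tool --moves '[0.4, 1.4, 0, 0, 26, 0.8, 2.5, 0.8, 0, 26, 0.87, 2.77, 2.0, 0, 26, 0.87, 2.77, 2.6, 0, 26, 0.87, 2.77, 2.6, 0, 26]'

```text
time_s: 44.68
tool_pos: [0.5631, -0.2839, 0.0932]
tool_rot: [-179.9, 0.3, -7.3]
force: [0.3, 0.3, 0.1]
grip_width: 0.0263
grasp_force: 0.0
```

Call:
drive_tool --moves '[0, 0, 0, 0, 26, 0, 0, 0, 0, 26, 0, 0, 0, 0, 26]'

```text
time_s: 45.05
tool_pos: [0.5656, -0.2847, 0.0971]
tool_rot: [179.9, -0.1, -7.3]
force: [0.8, 0.1, -0.6]
grip_width: 0.0261
grasp_force: 0.0
```

```bash
python3 -c "
from h import *
bars2()
go(.572,-.284,.031,-7.3)"
```

```text
side [236. 168.] 63 [600.5 -33.8 118.9] [10.6 27.8] -6.5
side [235. 181.] 174 [560.6   8.9 126.7] [13.4 36.4] -5.6
side [260. 186.] 75 [513.3 -26.2 118.6] [10.7 24.9] -6.8
top [252. 167.] 45 [601.5 -34.3 122.2] [10.  23.7] -1.2
top [235. 182.] 94 [561.7   7.5 134. ] [12.1 36.1] -4.6
top [249. 201.] 45 [513.7 -27.4 123. ] [ 9.9 24.1] -2.7
row [ 0.164 -0.039  1.639] turn 0.002
```

Call:
drive_tool --moves '[0.16, -0.04, 0.7, 0, 26, 0.16, -0.04, 1.4, 0, 26, 0.16, -0.04, 1.64, 0, 26, 0.16, -0.04, 1.64, 0, 26, 0.16, -0.04, 1.64, 0, 5]'

```text
time_s: 45.78
tool_pos: [0.5723, -0.2842, 0.0315]
tool_rot: [180.0, -0.1, -7.3]
force: [0.3, 0.1, 0.5]
grip_width: 0.0217
grasp_force: 0.0
```

Call:
drive_tool --moves '[0, 0, 0, 0, 5, 0, 0, 0, 0, 5, 0, 0, 0, 0, 5, 0, 0, -0.5, 0, 5, 0, 0, -1.5, 0, 5]'

```text
time_s: 46.4
tool_pos: [0.5698, -0.2831, 0.0897]
tool_rot: [-179.9, 0.2, -7.3]
force: [-0.5, -0.2, 0.1]
grip_width: 0.0098
grasp_force: 25.0
```

Call:
drive_tool --moves '[0, 0, -1.4, 0, 5, 0, 0, -2.7, 0, 5, 0, -1.2, -2.7, 0, 5, 0, -2.6, -2.7, -0.1, 5, 0, -4.0, -2.7, -0.19, 5]'

```text
time_s: 47.02
tool_pos: [0.5916, -0.1235, 0.1995]
tool_rot: [180.0, -0.0, -5.4]
force: [1.1, -0.4, -0.2]
grip_width: 0.0098
grasp_force: 25.0
```

Call:
drive_tool --moves '[0, -1.4, 0, 0, 5, 0, -2.8, 0, 0, 5, 0, -3.8, 0, 0, 5, 0, -4.24, 0, 0, 5, 0, -4.24, 0, 0, 5]'

```text
time_s: 47.65
tool_pos: [0.6076, 0.0442, 0.1986]
tool_rot: [180.0, -0.0, -5.3]
force: [0.0, 0.3, -1.0]
grip_width: 0.0093
grasp_force: 25.0
```

Call:
drive_tool --moves '[0, 0, 0, 0, 5, 0, 0, 0, 0, 5, 0, 0, 0, 0, 5]'

```text
time_s: 48.02
tool_pos: [0.6077, 0.0423, 0.198]
tool_rot: [180.0, 0.0, -5.5]
force: [0.3, -0.2, -1.2]
grip_width: 0.0094
grasp_force: 25.0
```

```bash
python3 -c "
from h import *
hang()
go(.6088,.0437,.100,-5.4)"
```

```text
n 411 z rel [-0.0233 -0.022  -0.0184 -0.0072  0.0241] xy [-0.0108  0.0088]
row [ 0.025 -0.028  2.453] turn -0.008
```

Call:
drive_tool --moves '[0.02, -0.03, 0.8, 0, 5, 0.02, -0.03, 1.6, 0, 5, 0.02, -0.03, 2.1, 0, 5, 0.02, -0.03, 2.35, 0, 5, 0.02, -0.03, 2.45, 0, 5]'

```text
time_s: 48.7
tool_pos: [0.6089, 0.0449, 0.1002]
tool_rot: [-180.0, -0.0, -5.4]
force: [0.4, 0.3, -0.2]
grip_width: 0.0099
grasp_force: 25.0
```

Call:
drive_tool --moves '[0, 0, 0.01, 0, 5, 0, 0, 0.01, 0, 26, 0, 0, 0.01, 0, 26, 0, 0, 0.01, 0, 26, 0, 0, 0.01, 0, 26]'

```text
time_s: 49.32
tool_pos: [0.6087, 0.0449, 0.0999]
tool_rot: [180.0, -0.0, -5.4]
force: [0.1, 0.9, 0.4]
grip_width: 0.0254
grasp_force: 0.0
```

Call:
drive_tool --moves '[0, 0, -0.8, 0, 26, 0, 0, -2.0, 0, 26, 0, 0, -3.2, 0, 26, 0, 1.2, -3.5, 0, 26, 0, 2.6, -3.5, 0, 26]'

```text
time_s: 49.95
tool_pos: [0.5998, -0.0582, 0.2419]
tool_rot: [180.0, -0.2, -5.2]
force: [-0.0, -1.2, -0.3]
grip_width: 0.026
grasp_force: 0.0
```

Call:
drive_tool --moves '[0, 1.4, 0, 0, 26, 0, 2.8, 0, 0, 26, 0, 4, 0, 0, 26, 0, 4, 0, 0, 26, 0, 4, 0, 0, 26]'

```text
time_s: 50.58
tool_pos: [0.5839, -0.2172, 0.2396]
tool_rot: [-179.9, 0.0, -5.4]
force: [-1.1, 0.6, -0.3]
grip_width: 0.0257
grasp_force: 0.0
```

```bash
python3 - <<'E'
from h import *
bars2(); bars()
p,d,c=shot("top");P=cloud(c,d);z=P[...,2];near=(abs(P[...,1]-.008)<.13)&(abs(P[...,0]-.561)<.14)
for r in rects(P,(z>.065)&(z<.1)&near,300): print("tray",*r)
q=P[near&(z>.07)&(z<.09)]; print(np.linalg.lstsq(np.c_[q[:,0]-.561,q[:,1]-.008,np.ones(len(q))],q[:,2],rcond=None)[0])
s,_,_=shot("side"); cv2.imwrite("pics/end.png",np.hstack([cv2.resize(p[130:270,150:350,::-1],(400,280)),cv2.resize(s[120:260,150:350,::-1],(400,280))]))
E
```

```text
side [236. 168.] 64 [601.  -34.  118.7] [12.  25.2] -4.7
side [235. 181.] 174 [561.1   9.3 126.9] [13.5 38.6] -2.6
side [210. 180.] 69 [608.2  45.2 118.8] [11.1 25.8] -9.6
side [260. 186.] 76 [512.6 -26.5 118.5] [10.8 25.8] -5.0
top [221. 164.] 48 [608.9  43.8 121.9] [ 9.9 23.6] -4.4
top [252. 167.] 45 [601.4 -35.1 122.2] [ 9.9 23.2] -8.0
top [235. 182.] 92 [561.1   7.6 134.1] [12.2 34.7] -5.1
top [249. 201.] 45 [514.1 -27.4 123. ] [ 9.8 24.1] -2.8
tray [236. 188.] 4628 [562.3   7.8  79.3] [178.3 193.6] -5.4
[ 0.00715195 -0.0065751   0.07761817]
```

View pics/end.png

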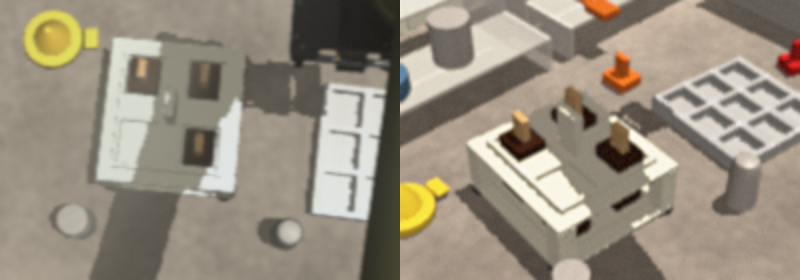

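The picture shows three bars upright in the tray's pockets (left half: (143,72), (204,78), (200,145)), the tray seated on the base, the mould empty and the bystanders in place. I'm handing in.

```bash
python3 -c "
from cell import env
print(env.sign_off())"
```

```text
the job is handed in; nothing more can be done
None
```

The job is handed in at about 51 s of the 210 s allowed (the sign-off returned no verdict): four bars stand in the base pockets, the handled tray is seated on the base, the other three bars stand in its pockets, and the jar, shaker and press were not touched.

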